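# Put nuts and bolts away in a rotary bench store

## Robot

A 6-joint arm with a two-finger parallel gripper is mounted at the origin on a cart in front of the work surface, level with it; the furniture and walls round the work are solid. World frame = base frame: x ahead of the robot, y to its left, z up, the work surface at z = 0. Lengths are in m, angles in rad, forces in N, time in s.
With the tool pointing down it reaches from about 0.35 to 0.975 m from the base axis. Payload 4.9 kg.
Tool frame: the origin (TCP) lies between the finger pads; the fingertips stand 22 mm ahead of it and the grasp point (between the pads) lies 3 mm ahead of it; z points along the fingers, y is the line along which they close (so a half turn about z gives the same grasp; the last joint's range is limited). The gripper opens to 85 mm and grips with 20 to 120 N. Pads are 22 mm wide; open, the fingers measure 114 mm over their backs; the gripper's body (76 mm by 85 mm) begins 54 mm behind the grasp point. The pads swing forward as they close: fully open they stand 13 mm farther back than shut.
Start: joints at [-0.119, 0.053, 1.613, -0, 1.476, -0.119], TCP at [0.625, 0, 0.253] pointing down, gripper open.
Joint ranges: [-3.01, 3.01], [-1.01, 2.22], [0.06, 2.58], [-1.02, 4.17], [0.09, 2.62], [-3.14, 3.14]. Speed limits (rad/s): [2.57, 2.57, 3.14, 3.14, 3.14, 3.14].

## Interface

Orientations are given as a unit quaternion [w, x, y, z].
In Python, from plant import state, grab_frame, get_calibration, job_done, recognise, regions_of gives the robot as it stands.
- The arm moves only by the tool apply_moves, never from a script. Its argument "targets" is a list of rows, each an object with "translation": the shift along the tool's x, y, z normalised to -1 to 1, where 1 is 100 mm, a list of three; "twist": the turn about the tool's z normalised to -1 to 1, where 1 is 0.1 rad; "hand": the opening, from 0 (shut) to 1 (fully open). A call has 1 to 8 rows; each row shifts and turns the commanded pose from where the row before left it, along the tool's axes as they then stand; what a row does not reach is not made up. A row lasts 1/10 s, in which the tool goes at most 50 mm and 8.59 degrees, less where a joint would pass 70% of its speed; a pose out of reach is approached as far as the arm can. A call with a number of a shift or a turn outside -1 to 1 is refused whole. A call with a gripper value outside its range is refused whole. The fingers move at their own pace and stop on an object; the grip force is fixed at half the most. Time passes only in rows, so rows that do not move let the fingers close. It gives the time, the measured TCP pose, the force, the opening and the grip force at its end, in the units of the state.
- state(): the state, without advancing time (a new reading comes with each control period).
- grab_frame(name): name is "scene" or "side" or "wrist"; returns the picture (400x640x3 uint8, red, green, blue); there is no depth.
- get_calibration(name): a dict with "camera_matrix" (3x3 intrinsics, pixels), "D" ([k1, k2, p1, p2, k3] as OpenCV has them; the pictures are not rectified), "pose" (4x4, takes a point from camera to world coordinates). Camera axes: x right, y up, looking along -z (the intrinsics and any distortion apply to the point x, -y, -z); pixel columns grow to the right and rows downward; lengths in m; the calibration is good to about 2 mm. A picture is of the moment at which its call begins: read the wrist's pose just before it. get_calibration takes no time and is no camera call; for the wrist camera it gives the pose at the moment of the call.
- job_done(): hands the job in; it is judged then, once.
Trained networks look in the newest picture that a camera, given by its name, has taken for a name from the list of things; names that differ only in an ending like _2 or _b are one class to them, and where a whole thing is asked for, a point or a joint stands for the part that bears it (a point fixed in the world has none). Each returns a list of dicts, best first, with "score" (0 to 1); they miss things now and then, are a little off and sometimes report something else, mostly with a low value. They report only what shows in the picture. A call takes as long as a camera call. They do not tell look-alikes from the thing itself.
- recognise(camera, query): "point" ([x, y, z] in m, in world coordinates, good to about 4 mm: the middle of the surface that is visible of it).
- regions_of(camera, query): "pixels" (400x640 bool, what is visible of it).
The state is a dict: "time": time; "joint_pos": joint angles; "joint_vel": joint speeds; "joint_efforts": joint torques, N m; "tool_pos": TCP position; "tool_rot": TCP orientation; "contact_force": force on the tool from outside, world axes, zero at the start; "ft_torque": the same for the moment, N m; "gripper_width": opening from 0.0 (shut) to 1.0 (fully open); "grasp_force": force on a finger pad.
Only numpy, scipy, OpenCV 4.12 (cv2) and the standard library are available. Lean on these libraries where they do the work, as an engineer would, in place of code of your own. Each camera call takes 0.05 s, during which the arm holds its last target. There are 200 camera calls.

## Task

Put the loose hardware away in the rotary store, the low square box with a selector knob on its lid: first take the spanner off the lid and lay it flat on the bench clear of the store. Turn the selector to its one-stud mark and drop every nut through the window, then turn to the two-stud mark and drop in every bolt, and last turn to the bar mark, which shuts the window. The selector goes round without end; each time turn it the shorter way round, and leave the tape measure and the marker where they are.

Things in the scene. Friction and masses are not known exactly. Their poses are not given: they have to be found in the camera images.
- store: fixed square box, 250 x 250 mm, its lid's top 70 mm above the bench; origin under its centre, on the selector's axis; z up, its -x points to the window's side. Its yaw varies. Low marks on the lid 50 mm from the axis (3 mm high): one stud at +120 degrees (anticlockwise from its +x, from above), two studs at -120, a 26 mm bar at 0.
- window (a point): centre of the window in the lid, at the lid's top surface, 72 mm from the selector's axis on the box's -x side; 60 mm along the box's x, 92 mm along its y, lid 4 mm thick. Below it stands one of two open bins or a blank plate, as the selector is set; things dropped here fall about 60 mm into the bin.
- selector (a joint): angle of the knob and of the carousel of bins it carries, rad, anticlockwise from above positive; no stops, no detents, the reading counts on over many turns (starts between 3.9 and 8.7). One-stud mark, nut bin under the window: 0, 6.283, 12.566 ..; two-stud mark, bolt bin: 2.094 plus whole turns; bar mark, window shut by a blank plate: 4.189 plus whole turns. Stays where left; 0.12 N m to turn.
- selector_grip (a point): on the selector's axis, 98 mm above the bench, at the height to grip the knob: an upright black bar 56 mm long, 14 mm wide, from 78 to 109 mm above the bench, on a round skirt 54 mm across that stands on the lid. The axes turn with the knob: the bar lies along the line from here to selector_pointer.
- selector_pointer (a point): the pointer end of the knob's bar, marked with a white line, on the top edge 29 mm from the axis; 109 mm above the bench.
- nut_bin (a point): centre of the floor of the nut bin, 10 mm above the bench; the bin is open on top, 66 mm radially by 98 mm, 50 mm deep, and turns with the selector.
- bolt_bin (a point): centre of the floor of the bolt bin, same size; turns with the selector.
- spanner: combination spanner, 204 mm long along its y, 120 g; lies on the lid across the window at the start. Heads at both ends up to 35 mm wide, 9 mm thick; shaft 14 mm wide, 5 mm thick between (1 to 6 mm above the underside), to be gripped across. Origin at mid-length on its underside, z up.
- nut_a: steel M20 nut lying flat, 30 mm across flats (along its x), 34 mm across corners (y), 16 mm high, 65 g; origin at the centre of its underside. On the bench to the right of the store.
- nut_b: a second nut like nut_a; absent in some starts.
- bolt_a: steel M16 bolt lying down, 71 mm long along its y, 130 g; hexagon head 27 mm wide, 24 mm high at its +y end (y 24 to 36 mm), shank 16 mm thick (y -35 to 24 mm), its middle about 10 mm above the bench. Origin at mid-length on the underside. Grip across the shank. On the bench right of the store.
- bolt_b: a second bolt like bolt_a; absent in some starts (never both nut_b and bolt_b).
- measure: yellow tape measure standing on the bench, 36 x 73 x 62 mm; bystander.
- marker: paint marker lying on the bench, 133 mm long, 18 mm thick; bystander.
There are look-alikes about, which are no part of the job. Leave any blue or brown look-alike of the nut_a alone.

How it is judged:
By the outcome, as a careful person would: the job done as asked, in the order asked, and still so for the second after the job is handed in, with the robot touching nothing.
Of nut_b, bolt_b only 1 to 2 are there at a start; the rules pass over those that are not, and their reading is None.
At some moment in a run one of nut_a, nut_b, bolt_a, bolt_b may be knocked a few centimetres aside while the robot is not near it.
Once in a run the grip may slacken for a moment while it holds something.
It also fails if it takes over 210 s, if anything falls off the work surface, if the arm or the gripper's body presses on something with over 40 N, if the wrist force passes 120 N, or if a joint passes its speed limit or range.

## Working session

There is one attempt and no reset: what is moved stays moved. The work goes in short steps, Python scripts to look and compute and a tool call to move; the robot and the scene stay as the last step left them, time stands still between calls to the robot, and variables do not carry over. Pictures are saved under pics/ and viewed, at most 14 in all, crops included, and the job is handed in when it is done.

Besides the shell and the picture viewer there is one more tool, called by a JSON object that holds its "method" and its "body". apply_moves: Moves the arm, as the interface text tells. Its arguments: {"type":"object","properties":{"targets":{"type":"array"}},"required":["targets"]}

```bash
mkdir -p pics; ls
cat > h.py <<'E'
import numpy as np, cv2
from plant import *
from scipy.spatial.transform import Rotation as R
def save(cam,name,crop=None,scale=1):
    f=grab_frame(cam)
    g=f if crop is None else f[crop[1]:crop[3],crop[0]:crop[2]]
    if scale!=1: g=cv2.resize(g,None,fx=scale,fy=scale,interpolation=cv2.INTER_CUBIC)
    cv2.imwrite('pics/'+name+'.png',g[:,:,::-1]); return f
def pix2w(cam,uv,z,C=None):
    C=C or get_calibration(cam); K=np.array(C['camera_matrix']);D=np.array(C['D']);T=np.array(C['pose'])
    p=cv2.undistortPoints(np.array(uv,float).reshape(-1,1,2),K,D)[:,0]
    d=np.c_[p[:,0],-p[:,1],-np.ones(len(p))]@T[:3,:3].T; o=T[:3,3]
    return o+d*((z-o[2])/d[:,2])[:,None]
def w2pix(cam,P,C=None):
    C=C or get_calibration(cam); K=np.array(C['camera_matrix']);D=np.array(C['D']);T=np.array(C['pose'])
    q=(np.atleast_2d(P)-T[:3,3])@T[:3,:3]; q=q*[1,-1,-1]
    return cv2.projectPoints(q,np.zeros(3),np.zeros(3),K,D)[0][:,0]
def axis(m,cam,z,C=None):
    "centre and long-axis world yaw of mask at height z"
    v,u=np.nonzero(m); P=pix2w(cam,np.c_[u,v],z,C)[:,:2]; c=P.mean(0)
    w,V=np.linalg.eigh(np.cov((P-c).T)); a=V[:,1]
    e=(P-c)@a
    return c,np.degrees(np.arctan2(a[1],a[0])),e.min(),e.max(),np.sqrt(w)
E
python3 - <<'E'
from h import *
for c in('scene','side','wrist'):
    save(c,c+'0'); T=np.array(get_calibration(c)['pose']); print(c,T[:3,3].round(3),(-T[:3,2]).round(2))
    for q in('store','selector','selector_pointer','spanner','nut_a','bolt_a','measure','marker'):
        r=recognise(c,q); print(q,[(np.round(d['point'],3).tolist(),round(d['score'],2),w2pix(c,d['point'])[0].round().tolist()) for d in r])
print(state())
E
```

```text
pics
scene [-0.218 -1.247  0.65 ] [ 0.53  0.74 -0.42]
store [([0.467, -0.075, 0.074], 0.71, [281.0, 179.0]), ([0.518, -0.139, 0.066], 0.68, [306.0, 185.0])]
selector [([0.519, -0.061, 0.075], 0.69, [293.0, 175.0]), ([0.51, -0.541, 0.012], 0.25, [389.0, 259.0])]
selector_pointer [([0.524, -0.061, 0.077], 0.5, [294.0, 174.0])]
spanner [([0.465, -0.078, 0.073], 0.65, [281.0, 180.0])]
nut_a [([0.56, -0.421, 0.011], 0.64, [373.0, 234.0]), ([0.454, -0.415, 0.015], 0.53, [342.0, 242.0]), ([0.633, -0.424, 0.016], 0.44, [392.0, 226.0]), ([0.508, -0.542, 0.015], 0.38, [388.0, 258.0])]
bolt_a [([0.508, -0.307, 0.015], 0.55, [334.0, 221.0]), ([0.614, -0.314, 0.013], 0.54, [363.0, 214.0])]
measure [([0.386, -0.518, 0.038], 0.75, [345.0, 260.0])]
marker [([0.508, -0.542, 0.016], 0.72, [388.0, 258.0]), ([0.465, -0.076, 0.072], 0.19, [281.0, 180.0])]
side [ 0.226 -1.101  0.513] [ 0.27  0.87 -0.42]
store [([0.54, -0.172, 0.068], 0.75, [330.0, 194.0]), ([0.467, -0.086, 0.076], 0.28, [292.0, 182.0])]
selector [([0.525, -0.064, 0.076], 0.82, [311.0, 176.0])]
selector_pointer [([0.521, -0.065, 0.077], 0.
[... 1215 characters left out ...]
os': array([-1.18988103e-01,  5.26940850e-02,  1.61286957e+00,  2.88398315e-06,
        1.47601228e+00, -1.18988684e-01]), 'joint_vel': array([-0.00104525,  0.00082474, -0.00018601,  0.00027028, -0.00109608,
        0.00020262]), 'joint_efforts': array([-8.75281821e-04, -3.93674612e+01, -3.70452762e+01, -1.81124074e-04,
        5.42323105e-04,  1.42785376e-05]), 'tool_pos': array([6.24990640e-01, 9.71557930e-06, 2.53325444e-01]), 'tool_rot': array([5.68490821e-06, 7.07106672e-01, 7.07106890e-01, 6.29701985e-06]), 'contact_force': array([-0.01198968,  0.22515549,  0.33416636]), 'ft_torque': array([ 0.01696344,  0.06216058, -0.01026975]), 'grasp_force': 0.0, 'gripper_width': 1.001899122004542}
```

View pics/side0.png

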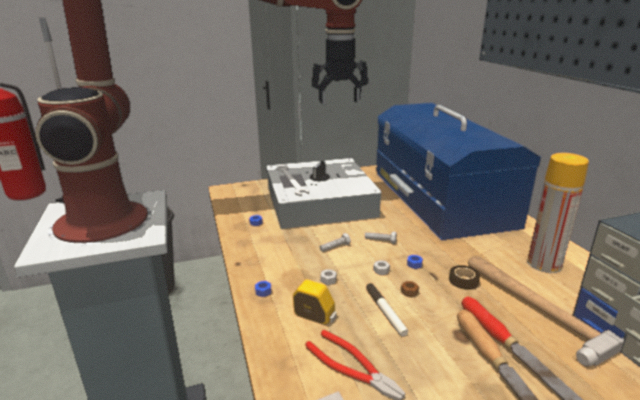

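View pics/wrist0.png

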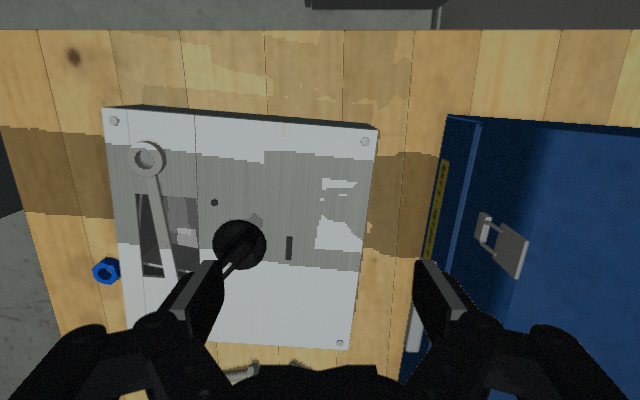

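The side view shows silver nuts at about (329,277) and (382,267) and bolts at (337,243) and (382,237). The look-alikes are blue nuts at (256,220), (263,289) and (415,261), and a brown one at (410,289). In the wrist view the spanner lies across the window (155,210), the knob is at (238,244), the one-stud mark at (214,202) and the bar mark at (289,248).

Run:
```python
from h import *
a=cv2.imread('pics/side0.png')[215:315,240:430]; b=cv2.imread('pics/wrist0.png')[100:360,95:385]
a=cv2.resize(a,(494,260),interpolation=cv2.INTER_CUBIC)
cv2.imwrite('pics/c1.png',np.hstack([a,b]))
print(pix2w('wrist',[(103,107),(378,129),(350,350),(114,121),(365,141),(340,343)],.07).round(4))
print(pix2w('wrist',[(289,248),(214,202)],.073).round(4))
grab_frame('wrist')
for r in regions_of('wrist','spanner'): print('sp',r['score'],axis(r['pixels'],'wrist',.078))
for r in regions_of('wrist','selector'):
    v,u=np.nonzero(r['pixels']);print('sel',r['score'],u.min(),u.max(),v.min(),v.max(),len(u))
```

```text
[[ 0.4327  0.0665  0.07  ]
 [ 0.6796  0.0471  0.07  ]
 [ 0.6616 -0.203   0.07  ]
 [ 0.4401  0.0543  0.07  ]
 [ 0.6682  0.0362  0.07  ]
 [ 0.6499 -0.1931  0.07  ]]
[[ 0.5952 -0.0717  0.073 ]
 [ 0.5238 -0.0222  0.073 ]]
sp 0.93 (array([ 0.46998679, -0.02448522]), np.float64(92.76040331001136), np.float64(-0.09533482619608057), np.float64(0.06274166596751254), array([0.00676313, 0.0452789 ]))
sp 0.49 (array([ 0.50743579, -0.05819328]), np.float64(167.4271311701489), np.float64(-0.06566509233113302), np.float64(0.060474784931079315), array([0.0196816 , 0.03607003]))
sel 0.64 138 265 193 278 5542
```

View pics/c1.png

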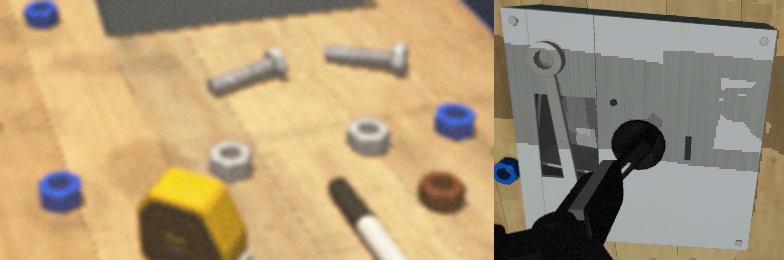

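The crops confirm two silver nuts and two bolts, with the blue and brown nuts as look-alikes. I'll move for an unobstructed view of the store.

{"method": "apply_moves", "body": {"targets": [{"translation": [-0.35, -0.25, -0.15], "twist": 0, "hand": 1}, {"translation": [-0.35, -0.25, -0.15], "twist": 0, "hand": 1}, {"translation": [-0.35, -0.25, -0.15], "twist": 0, "hand": 1}, {"translation": [-0.25, -0.15, -0.15], "twist": 0, "hand": 1}, {"translation": [0, 0, 0], "twist": 0, "hand": 1}, {"translation": [0, 0, 0], "twist": 0, "hand": 1}]}}

```text
time: 2.1
tool_pos: [0.5351, -0.1302, 0.3137]
tool_rot: [0.0, 0.708, 0.707, 0.0]
contact_force: [-0.6, 0.1, -0.6]
gripper_width: 0.998
grasp_force: 0.0
```

Run:
```python
from h import *
print(state()['tool_pos'],state()['tool_rot'].round(3))
f=save('wrist','w1')
for q in('spanner','selector'):
  for r in regions_of('wrist',q): print(q,r['score'],axis(r['pixels'],'wrist',.076))
for q in('nut_a','bolt_a'):
  for r in regions_of('wrist',q):
    m=r['pixels']; print(q,round(r['score'],2),m.sum(),np.median(f[m],0),np.argwhere(m).mean(0).round()[::-1],axis(m,'wrist',.013))
```

```text
[ 0.53506073 -0.13022455  0.31372538] [0.    0.708 0.707 0.   ]
spanner 0.75 (array([ 0.46941721, -0.05540546]), np.float64(92.20831100400662), np.float64(-0.10867992570639451), np.float64(0.08973986124009388), array([0.00698603, 0.06238126]))
selector 0.74 (array([ 0.50174036, -0.05993816]), np.float64(170.6224851837426), np.float64(-0.0683505002540476), np.float64(0.0588847015787051), array([0.02089135, 0.03699841]))
selector 0.5 (array([ 0.46586346, -0.35499451]), np.float64(76.38494636441571), np.float64(-0.018213711230903602), np.float64(0.01778650629982376), array([0.00732693, 0.00923527]))
nut_a 0.94 369 [83. 82. 75.] [266. 335.] (array([ 0.4538254, -0.4094674]), np.float64(74.89097997903745), np.float64(-0.02084628749715978), np.float64(0.020838479733244104), array([0.00816163, 0.01064849]))
nut_a 0.93 397 [11. 57. 83.] [383. 336.] (array([ 0.63596267, -0.41245704]), np.float64(109.73006993986465), np.float64(-0.022368951086802615), np.float64(0.022496101862567827), array([0.00815956, 0.01153045]))
nut_a 0.65 376 [100.5  98.5  85.5] [336. 336.] (array([ 0.56385773, -0.4118087
[... 285 characters left out ...]
, np.float64(0.01916766249420268), array([0.00850326, 0.00985525]))
bolt_a 0.87 541 [116. 116. 109.] [299. 272.] (array([ 0.50739006, -0.29849282]), np.float64(-168.879446999303), np.float64(-0.03285949716505233), np.float64(0.03955478761068188), array([0.00557888, 0.02137255]))
bolt_a 0.58 544 [115. 115. 108.] [373. 276.] (array([ 0.61528377, -0.30499733]), np.float64(144.04558445202377), np.float64(-0.03564168658040841), np.float64(0.04185276276799138), array([0.00544081, 0.02337077]))
bolt_a 0.53 5681 [69. 70. 69.] [286. 102.] (array([ 0.49533277, -0.06208154]), np.float64(171.350766378859), np.float64(-0.08149340574333426), np.float64(0.0682152272520277), array([0.02451997, 0.04352385]))
```

View pics/w1.png

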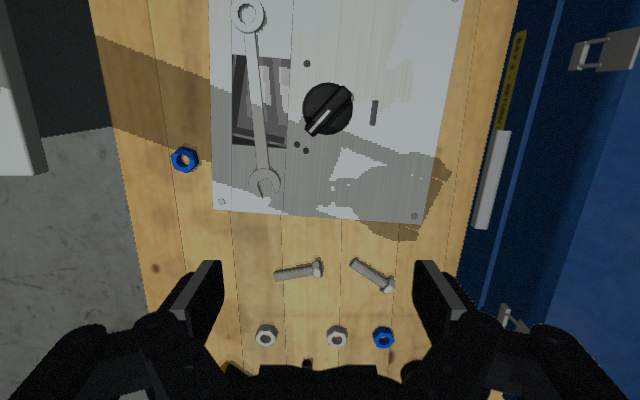

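This view is clear. The knob's white pointer line points lower-left at (312,130), the two-stud mark is near (300,148), and the spanner runs from (247,12) to (264,188). Next I'll work out the knob angle and the free bench area.

Run:
```python
from h import *
f=cv2.imread('pics/w1.png')
P=pix2w('wrist',[(310,132),(330,111),(351,89)],.109);print(P.round(4))
d=P[0]-P[2];print('ptr deg',np.degrees(np.arctan2(d[1],d[0])))
# white line
g=f[75:145,295:360].min(2); v,u=np.nonzero(g>130); s=(u>8)&(u<40)&(v>25)&(v<65);print(s.sum())
W=pix2w('wrist',np.c_[u[s]+295,v[s]+75],.109)[:,:2];print(W.mean(0)); w,V=np.linalg.eigh(np.cov(W.T));print(np.degrees(np.arctan2(*V[::-1,1])),w)
print('edge L',pix2w('wrist',[(92,20),(118,150),(145,300),(205,330),(430,300),(465,265),(515,20)],0).round(3))
P=w2pix('wrist',[[.546,-.068,.07],[.474,-.0626,.07],[.4695,-.065,.076]]);print(P)
T=np.array(get_calibration('wrist')['pose']);print(T[:3,3])
```

```text
[[ 0.5268 -0.0867  0.109 ]
 [ 0.5461 -0.0668  0.109 ]
 [ 0.5655 -0.0468  0.109 ]]
ptr deg -134.18758992436662
74
[ 0.53566752 -0.07584698]
47.131055546464566 [5.11606847e-07 6.69439617e-05]
edge L [[ 0.268  0.03   0.   ]
 [ 0.27  -0.123  0.   ]
 [ 0.268 -0.356 -0.   ]
 [ 0.355 -0.412 -0.   ]
 [ 0.708 -0.355  0.   ]
 [ 0.754 -0.294  0.   ]
 [ 0.767  0.031  0.   ]]
[[328.64164765 110.10956297]
 [261.19875552 104.7763919 ]
 [256.10297612 107.36180063]]
[ 0.53430068 -0.04909575  0.43378586]
```

{"method": "apply_moves", "body": {"targets": [{"translation": [0.13, -0.13, 0.2], "twist": -0.4, "hand": 0.38}, {"translation": [0.13, -0.13, 0.3], "twist": 0, "hand": 0.38}, {"translation": [0.13, -0.13, 0.4], "twist": 0, "hand": 0.38}, {"translation": [0.13, -0.135, 0.4], "twist": 0, "hand": 0.38}, {"translation": [0.13, -0.13, 0.4], "twist": 0, "hand": 0.38}, {"translation": [0, 0, 0.3], "twist": 0, "hand": 0.38}, {"translation": [0, 0, 0], "twist": 0, "hand": 0.38}]}}

```text
time: 3.05
tool_pos: [0.4635, -0.0651, 0.1078]
tool_rot: [-0.005, 0.692, 0.722, -0.002]
contact_force: [0.1, 0.2, -0.1]
gripper_width: 0.379
grasp_force: 0.0
```

Run:
```python
from h import *
s=state();print(s['tool_pos'],s['tool_rot'].round(4),s['gripper_width'],s['joint_pos'].round(2))
save('wrist','w2')
```

```text
[ 0.46345298 -0.06505744  0.10778947] [-0.0049  0.6922  0.7217 -0.0025] 0.37896796028701696 [-0.3  -0.19  2.09  0.    1.25 -0.34]
```

View pics/w2.png

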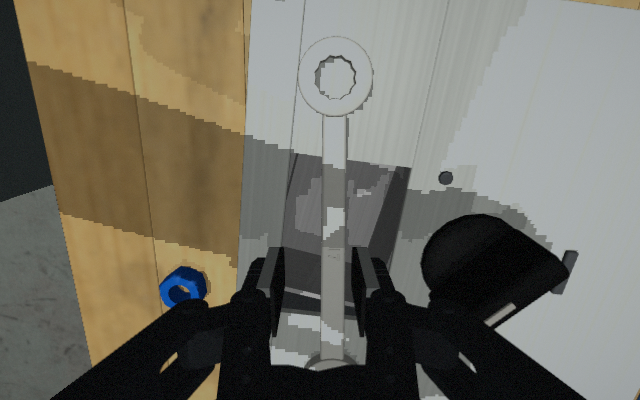

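The pads are centred at column 320 and the spanner shaft at 333, so I'll shift about 4.5 mm in +x, descend and close.

{"method": "apply_moves", "body": {"targets": [{"translation": [0, 0.045, 0.08], "twist": 0, "hand": 0.38}, {"translation": [0, 0, 0.07], "twist": 0, "hand": 0.38}, {"translation": [0, 0, 0], "twist": 0, "hand": 0.38}, {"translation": [0, 0, 0], "twist": 0, "hand": 0.38}]}}

```text
time: 3.5
tool_pos: [0.4725, -0.0672, 0.099]
tool_rot: [0.0, 0.693, 0.721, 0.0]
contact_force: [0.5, -0.8, -0.8]
gripper_width: 0.38
grasp_force: 0.0
```

{"method": "apply_moves", "body": {"targets": [{"translation": [0.02, -0.025, 0.07], "twist": 0, "hand": 0.38}, {"translation": [0, 0, 0], "twist": 0, "hand": 0.38}, {"translation": [0, 0, 0], "twist": 0, "hand": 0}, {"translation": [0, 0, 0], "twist": 0, "hand": 0}, {"translation": [0, 0, 0], "twist": 0, "hand": 0}, {"translation": [0, 0, 0], "twist": 0, "hand": 0}, {"translation": [0, 0, 0], "twist": 0, "hand": 0}, {"translation": [0, 0, 0], "twist": 0, "hand": 0}]}}

```text
time: 4.3
tool_pos: [0.4695, -0.0651, 0.0915]
tool_rot: [0.0, 0.693, 0.721, 0.0]
contact_force: [-0.2, 0.4, 1.7]
gripper_width: 0.134
grasp_force: 59.2
```

{"method": "apply_moves", "body": {"targets": [{"translation": [0, 0, -0.15], "twist": 0, "hand": 0}, {"translation": [0, 0, -0.2], "twist": 0, "hand": 0}, {"translation": [0, 0, -0.2], "twist": 0, "hand": 0}, {"translation": [0, 0, 0], "twist": 0, "hand": 0}, {"translation": [0, 0, 0], "twist": 0, "hand": 0}]}}

```text
time: 4.8
tool_pos: [0.4693, -0.065, 0.1459]
tool_rot: [0.0, 0.693, 0.721, 0.0]
contact_force: [-0.0, -0.7, -1.7]
gripper_width: 0.134
grasp_force: 58.9
```

{"method": "apply_moves", "body": {"targets": [{"translation": [0.22, -0.24, 0], "twist": 0, "hand": 0}, {"translation": [0.22, -0.24, 0], "twist": 0, "hand": 0}, {"translation": [0.22, -0.24, 0], "twist": 0, "hand": 0}, {"translation": [0.23, -0.24, 0], "twist": 0, "hand": 0}, {"translation": [0, 0, 0.3], "twist": 0, "hand": 0}, {"translation": [0, 0, 0.3], "twist": 0, "hand": 0}, {"translation": [0, 0, 0], "twist": 0, "hand": 0}, {"translation": [0, 0, 0], "twist": 0, "hand": 0}]}}

```text
time: 5.6
tool_pos: [0.3688, 0.0202, 0.0851]
tool_rot: [-0.001, 0.693, 0.721, -0.001]
contact_force: [1.0, -0.1, -1.5]
gripper_width: 0.133
grasp_force: 61.3
```

{"method": "apply_moves", "body": {"targets": [{"translation": [0, 0, 0.25], "twist": 0, "hand": 0}, {"translation": [0, 0, 0.2], "twist": 0, "hand": 0}, {"translation": [0, 0, 0.12], "twist": 0, "hand": 0}, {"translation": [0, 0, 0], "twist": 0, "hand": 0}, {"translation": [0, 0, 0], "twist": 0, "hand": 0}]}}

```text
time: 6.1
tool_pos: [0.371, 0.0198, 0.0306]
tool_rot: [0.001, 0.693, 0.721, 0.0]
contact_force: [-0.4, -0.2, -0.5]
gripper_width: 0.134
grasp_force: 61.3
```

Now lower to about 0.0235, release, and lift.

{"method": "apply_moves", "body": {"targets": [{"translation": [0, 0, 0.04], "twist": 0, "hand": 0}, {"translation": [0, 0, 0.025], "twist": 0, "hand": 0}, {"translation": [0, 0, 0], "twist": 0, "hand": 0}, {"translation": [0, 0, 0], "twist": 0, "hand": 0.4}, {"translation": [0, 0, 0], "twist": 0, "hand": 0.4}, {"translation": [0, 0, 0], "twist": 0, "hand": 0.4}, {"translation": [0, 0, 0], "twist": 0, "hand": 0.4}]}}

```text
time: 6.8
tool_pos: [0.3701, 0.02, 0.023]
tool_rot: [0.0, 0.693, 0.721, 0.0]
contact_force: [-0.8, -0.2, 1.1]
gripper_width: 0.403
grasp_force: 0.0
```

{"method": "apply_moves", "body": {"targets": [{"translation": [0, 0, -0.2], "twist": 0, "hand": 0.4}, {"translation": [0, 0, -0.4], "twist": 0, "hand": 0.4}, {"translation": [0, 0, -0.4], "twist": 0, "hand": 0.4}, {"translation": [0, 0, -0.4], "twist": 0, "hand": 0.4}, {"translation": [-0.1, 0.2, 0], "twist": 1, "hand": 0.4}, {"translation": [0, 0.2, 0], "twist": 1, "hand": 0.4}, {"translation": [0, 0.2, 0], "twist": 1, "hand": 0.4}, {"translation": [0, 0, 0], "twist": 0, "hand": 0.4}]}}

```text
time: 7.6
tool_pos: [0.4314, 0.0061, 0.1633]
tool_rot: [0.0, 0.793, 0.609, 0.0]
contact_force: [-0.2, -0.6, -0.3]
gripper_width: 0.397
grasp_force: 0.0
```

```bash
cat >> h.py <<'E'
def yaw():
    s=state(); q=s['tool_rot']; M=R.from_quat([q[1],q[2],q[3],q[0]]).as_matrix(); return np.degrees(np.arctan2(M[1,1],M[0,1])),M
def go(x,y,z,yw=None):
    s=state(); a,M=yaw(); d=M.T@(np.array([x,y,z])-s['tool_pos'])
    out={'pos':s['tool_pos'].round(4),'yaw':round(a,1),'tool_units':(d*10).round(3)}
    if yw is not None: out['twist_units']=round(-np.radians((yw-a+180)%360-180)*10,2)
    print(out)
E
python3 - <<'E'
from h import *
go(.546,-.068,.20,-44); save('side','s1',(180,140,440,320),3); print(state()['joint_pos'].round(2))
E
```

```text
{'pos': array([0.4314, 0.0061, 0.1633]), 'yaw': np.float64(-14.9), 'tool_units': array([-0.421,  1.298, -0.367]), 'twist_units': np.float64(5.08)}
[-0.16 -0.37  2.14  0.    1.37  0.1 ]
```

View pics/s1.png

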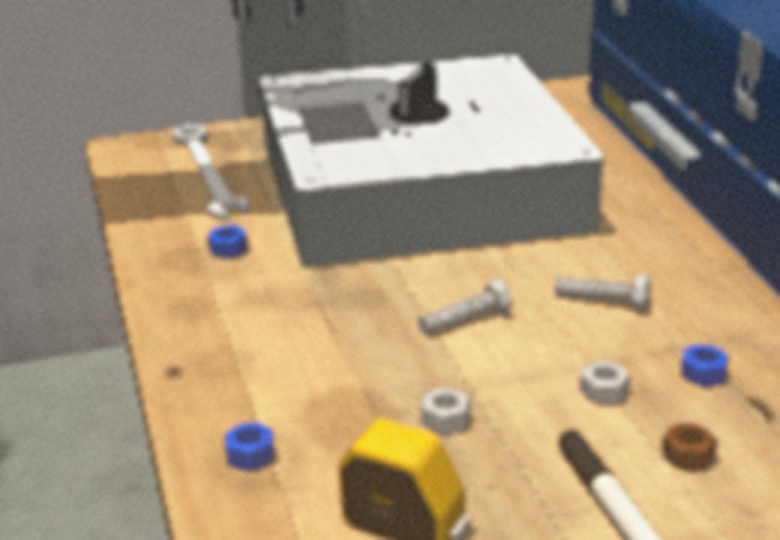

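The spanner lies flat on the bench, clear of the store, at crop (210,170). Now to the knob.

{"method": "apply_moves", "body": {"targets": [{"translation": [-0.105, 0.325, 0], "twist": 0, "hand": 0.5}, {"translation": [-0.105, 0.325, 0], "twist": 0, "hand": 0.5}, {"translation": [-0.105, 0.325, 0], "twist": 0, "hand": 0.5}, {"translation": [-0.105, 0.325, 0], "twist": 1, "hand": 0.5}, {"translation": [0, 0, 0], "twist": 1, "hand": 0.5}, {"translation": [0, 0, 0], "twist": 1, "hand": 0.5}, {"translation": [0, 0, 0], "twist": 1, "hand": 0.5}, {"translation": [0, 0, 0], "twist": 1, "hand": 0.5}]}}

```text
time: 8.45
tool_pos: [0.5437, -0.0673, 0.1625]
tool_rot: [-0.0, 0.919, 0.393, -0.001]
contact_force: [0.3, 0.7, -0.3]
gripper_width: 0.494
grasp_force: 0.0
```

{"method": "apply_moves", "body": {"targets": [{"translation": [0, 0, 0], "twist": 0, "hand": 0.5}, {"translation": [0, 0, 0], "twist": 0, "hand": 0.5}]}}

```text
time: 8.65
tool_pos: [0.5442, -0.0673, 0.1627]
tool_rot: [-0.0, 0.918, 0.396, -0.0]
contact_force: [0.4, -0.5, 0.0]
gripper_width: 0.502
grasp_force: 0.0
```

Run:
```python
from h import *
go(.546,-.068,.101,-44); save('wrist','w3')
```

```text
{'pos': array([ 0.5442, -0.0673,  0.1627]), 'yaw': np.float64(-43.4), 'tool_units': array([0.008, 0.018, 0.617]), 'twist_units': np.float64(0.11)}
```

View pics/w3.png

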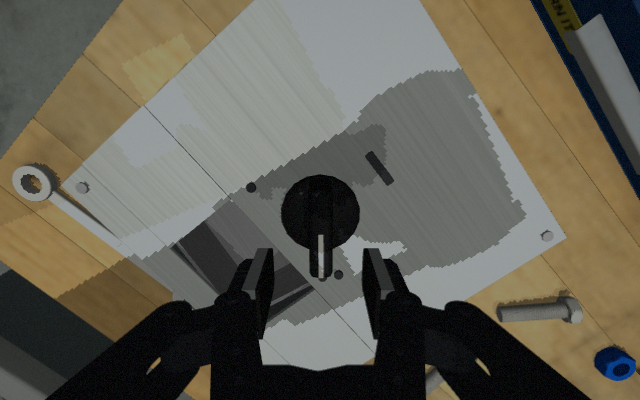

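The bar is aligned between the pads at column 320. Descend, grip.

{"method": "apply_moves", "body": {"targets": [{"translation": [0, 0.015, 0.2], "twist": 0.1, "hand": 0.5}, {"translation": [0, 0, 0.2], "twist": 0, "hand": 0.5}, {"translation": [0, 0, 0.19], "twist": 0, "hand": 0.5}, {"translation": [0, 0, 0], "twist": 0, "hand": 0.5}, {"translation": [0, 0, 0], "twist": 0, "hand": 0}, {"translation": [0, 0, 0], "twist": 0, "hand": 0}, {"translation": [0, 0, 0], "twist": 0, "hand": 0}, {"translation": [0, 0, 0], "twist": 0, "hand": 0}]}}

```text
time: 9.5
tool_pos: [0.5458, -0.0679, 0.1053]
tool_rot: [-0.001, 0.921, 0.39, 0.0]
contact_force: [-3.3, 2.6, 2.3]
gripper_width: 0.153
grasp_force: 62.6
```

{"method": "apply_moves", "body": {"targets": [{"translation": [0, 0, 0], "twist": 0, "hand": 0}, {"translation": [0, 0, 0], "twist": 0, "hand": 0}]}}

```text
time: 9.7
tool_pos: [0.5458, -0.0679, 0.1053]
tool_rot: [-0.001, 0.921, 0.39, 0.0]
contact_force: [-4.6, 2.4, 3.0]
gripper_width: 0.149
grasp_force: 62.6
```

{"method": "apply_moves", "body": {"targets": [{"translation": [0, 0, 0], "twist": 1, "hand": 0}, {"translation": [0, 0, 0], "twist": 1, "hand": 0}, {"translation": [0, 0, 0], "twist": 1, "hand": 0}, {"translation": [0, 0, 0], "twist": 1, "hand": 0}, {"translation": [0, 0, 0], "twist": 1, "hand": 0}, {"translation": [0, 0, 0], "twist": 1, "hand": 0}, {"translation": [0, 0, 0], "twist": 1, "hand": 0}, {"translation": [0, 0, 0], "twist": 1, "hand": 0}]}}

```text
time: 10.5
tool_pos: [0.5459, -0.0682, 0.1053]
tool_rot: [-0.0, 1.0, -0.001, -0.0]
contact_force: [-4.4, 2.5, 2.7]
gripper_width: 0.154
grasp_force: 62.6
```

{"method": "apply_moves", "body": {"targets": [{"translation": [0, 0, 0], "twist": 1, "hand": 0}, {"translation": [0, 0, 0], "twist": 1, "hand": 0}, {"translation": [0, 0, 0], "twist": 1, "hand": 0}, {"translation": [0, 0, 0], "twist": 1, "hand": 0}, {"translation": [0, 0, 0], "twist": 1, "hand": 0}, {"translation": [0, 0, 0], "twist": 1, "hand": 0}, {"translation": [0, 0, 0], "twist": 1, "hand": 0}, {"translation": [0, 0, 0], "twist": 1, "hand": 0}]}}

```text
time: 11.3
tool_pos: [0.5458, -0.0685, 0.1053]
tool_rot: [0.0, 0.921, -0.39, -0.0]
contact_force: [-4.4, 0.4, 2.6]
gripper_width: 0.15
grasp_force: 62.6
```

{"method": "apply_moves", "body": {"targets": [{"translation": [0, 0, 0], "twist": 1, "hand": 0}, {"translation": [0, 0, 0], "twist": 1, "hand": 0}, {"translation": [0, 0, 0], "twist": 1, "hand": 0}, {"translation": [0, 0, 0], "twist": 0.2, "hand": 0}, {"translation": [0, 0, 0], "twist": 0, "hand": 0}, {"translation": [0, 0, 0], "twist": 0, "hand": 0}, {"translation": [0, 0, 0], "twist": 0, "hand": 0}]}}

```text
time: 12.0
tool_pos: [0.5457, -0.0686, 0.1053]
tool_rot: [0.0, 0.848, -0.53, -0.0]
contact_force: [-5.9, 1.3, 4.4]
gripper_width: 0.153
grasp_force: 62.7
```

Run:
```python
from h import *
go(.546,-.068,.105,-154.3); print(state()['joint_pos'].round(2))
```

```text
{'pos': array([ 0.5457, -0.0686,  0.1053]), 'yaw': np.float64(-154.1), 'tool_units': array([-0.004, -0.005,  0.003]), 'twist_units': np.float64(0.04)}
[-0.26  0.02  1.91 -0.    1.22  2.43]
```

{"method": "apply_moves", "body": {"targets": [{"translation": [0, 0, 0], "twist": 0, "hand": 0.5}, {"translation": [0, 0, 0], "twist": 0, "hand": 0.5}, {"translation": [0, 0, 0], "twist": 0, "hand": 0.5}, {"translation": [0, 0, -0.2], "twist": 0, "hand": 0.6}, {"translation": [0, 0, -0.4], "twist": 0, "hand": 0.6}, {"translation": [0, 0, -0.4], "twist": 0, "hand": 0.6}, {"translation": [0, 0, -0.4], "twist": 0, "hand": 0.6}, {"translation": [0, 0, 0], "twist": 0, "hand": 0.6}]}}

```text
time: 12.8
tool_pos: [0.5494, -0.0695, 0.2521]
tool_rot: [-0.002, 0.848, -0.531, 0.007]
contact_force: [0.3, -0.5, 0.9]
gripper_width: 0.601
grasp_force: 0.0
```

{"method": "apply_moves", "body": {"targets": [{"translation": [0.3, 0.3, 0], "twist": 0, "hand": 0.6}, {"translation": [0.3, 0.3, 0], "twist": 0, "hand": 0.6}, {"translation": [0.3, 0.3, 0], "twist": 0, "hand": 0.6}, {"translation": [0.3, 0.3, 0], "twist": 0, "hand": 0.6}, {"translation": [0.3, 0.3, 0], "twist": 0, "hand": 0.6}, {"translation": [0.3, 0.3, 0], "twist": 0, "hand": 0.6}, {"translation": [0, 0, 0], "twist": 0, "hand": 0.6}, {"translation": [0, 0, 0], "twist": 0, "hand": 0.6}]}}

```text
time: 13.6
tool_pos: [0.4621, -0.3096, 0.2433]
tool_rot: [-0.0, 0.847, -0.532, -0.0]
contact_force: [1.0, -0.3, -0.5]
gripper_width: 0.6
grasp_force: 0.0
```

```bash
cat >> h.py <<'E'
def find(q,z,cam='wrist',name=None):
    f=grab_frame(cam); C=get_calibration(cam)
    if name: cv2.imwrite('pics/'+name+'.png',f[:,:,::-1])
    for r in regions_of(cam,q):
        m=r['pixels']; c,a,e0,e1,w=axis(m,cam,z,C); med=np.median(f[m],0)
        print(q,round(r['score'],2),m.sum(),'rgb',med,'px',np.argwhere(m).mean(0).round()[::-1],'c',c.round(4),'yaw',a.round(1),'ext',e0.round(3),e1.round(3))
    return f
E
python3 - <<'E'
from h import *
go(.46,-.32,.25); find('nut_a',.013,name='w4'); find('bolt_a',.01)
E
```

```text
{'pos': array([ 0.4621, -0.3096,  0.2433]), 'yaw': np.float64(-154.2), 'tool_units': array([ 0.085,  0.064, -0.068])}
nut_a 0.93 707 rgb [ 16.  74. 150.] px [475. 136.] c [ 0.3265 -0.4119] yaw -169.9 ext -0.019 0.018
nut_a 0.76 521 rgb [ 7. 36. 75.] px [329. 320.] c [ 0.3622 -0.136 ] yaw 116.4 ext -0.019 0.019
nut_a 0.68 881 rgb [114. 114. 108.] px [271.  21.] c [ 0.5645 -0.4177] yaw 149.2 ext -0.017 0.018
nut_a 0.64 668 rgb [161. 163. 158.] px [371.  78.] c [ 0.4536 -0.4147] yaw -149.1 ext -0.016 0.015
nut_a 0.19 30302 rgb [159. 164. 161.] px [144. 281.] c [ 0.5917 -0.0841] yaw -135.6 ext -0.238 0.199
bolt_a 0.97 1268 rgb [116. 115. 108.] px [183. 101.] c [ 0.6181 -0.309 ] yaw 146.9 ext -0.032 0.041
bolt_a 0.7 1012 rgb [114. 114. 107.] px [276. 154.] c [ 0.5097 -0.3007] yaw -166.0 ext -0.032 0.04
```

View pics/w4.png

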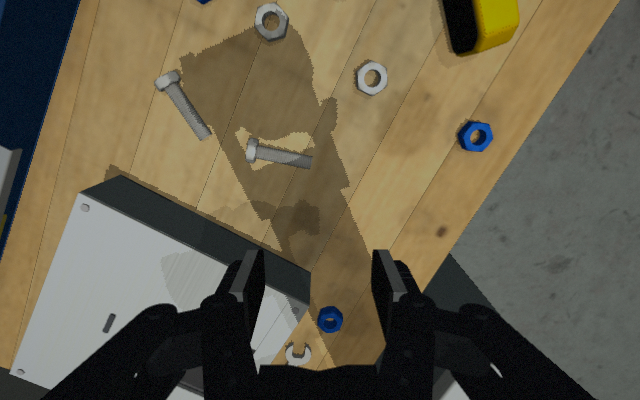

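Silver nuts are at (371,78) and (271,21), bolts at (185,105) and (280,155); nothing has moved. I'll go above the nearer nut for a close look.

{"method": "apply_moves", "body": {"targets": [{"translation": [0.24, 0.14, 0.2], "twist": 0, "hand": 0.7}, {"translation": [0.24, 0.14, 0.3], "twist": 0, "hand": 0.7}, {"translation": [0.24, 0.14, 0.3], "twist": 0, "hand": 0.7}, {"translation": [0.22, 0.13, 0.3], "twist": 0, "hand": 0.7}, {"translation": [0, 0, 0], "twist": 0, "hand": 0.7}, {"translation": [0, 0, 0], "twist": 0, "hand": 0.7}, {"translation": [0, 0, 0], "twist": 0, "hand": 0.7}]}}

```text
time: 14.5
tool_pos: [0.4552, -0.4171, 0.1355]
tool_rot: [0.0, 0.848, -0.53, 0.001]
contact_force: [0.3, -0.7, 0.6]
gripper_width: 0.698
grasp_force: 0.0
```

```bash
cat >> h.py <<'E'
def hexfit(m,C,z=.016):
    "fit 30 mm hex prism silhouette (16 mm high): centre, flat-normal yaw mod 60"
    from scipy.optimize import minimize
    v,u=np.nonzero(m); c0=pix2w('wrist',np.c_[u,v],.012,C)[:,:2].mean(0)
    def iou(p):
        th=p[2]+np.arange(6)*np.pi/3+np.pi/6; xy=p[:2]+.01732*np.c_[np.cos(th),np.sin(th)]
        P=np.r_[np.c_[xy,np.zeros(6)],np.c_[xy,np.full(6,.016)]]
        h=cv2.convexHull((w2pix('wrist',P,C)*16).astype(np.int32)); k=np.zeros(m.shape,np.uint8); cv2.fillConvexPoly(k,h,1,shift=4)
        k=k>0; mm=cv2.morphologyEx(m.astype(np.uint8),cv2.MORPH_CLOSE,np.ones((15,15)))>0
        return -(k&mm).sum()/(k|mm).sum()
    best=min((minimize(iou,[*c0,np.radians(t)],method='Nelder-Mead',options=dict(initial_simplex=np.array([[*c0,np.radians(t)],[c0[0]+.006,c0[1],np.radians(t)],[c0[0],c0[1]+.006,np.radians(t)],[*c0,np.radians(t+12)]]))) for t in (0,20,40)),key=lambda r:r.fun)
    return best.x[:2].round(4),np.degrees(best.x[2])%60,best.fun
E
python3 - <<'E'
from h import *
find('nut_a',.012,name='w5'); C=get_calibration('wrist')
for r in regions_of('wrist','nut_a')[:2]: print(hexfit(r['pixels'],C))
go(.4535,-.418,.013)
E
```

```text
nut_a 0.93 1490 rgb [106. 107. 102.] px [186. 134.] c [ 0.564  -0.4192] yaw -140.6 ext -0.019 0.019
nut_a 0.79 1302 rgb [12. 54. 99.] px [453. 265.] c [ 0.3266 -0.4139] yaw 154.5 ext -0.02 0.02
nut_a 0.72 1399 rgb [95. 56. 21.] px [198.  18.] c [ 0.5819 -0.4958] yaw -158.1 ext -0.019 0.017
nut_a 0.7 2043 rgb [ 10.  67. 127.] px [89. 86.] c [ 0.637  -0.4207] yaw -159.9 ext -0.019 0.02
nut_a 0.51 8469 rgb [127. 102.   0.] px [455. 129.] c [ 0.387  -0.5092] yaw 150.4 ext -0.047 0.046
(array([ 0.5645, -0.4184]), np.float64(8.673830547522305), np.float64(-0.9302071973827699))
(array([ 0.3247, -0.4127]), np.float64(55.09814676791021), np.float64(-0.9118852459016393))
{'pos': array([ 0.4551, -0.4174,  0.1359]), 'yaw': np.float64(-154.0), 'tool_units': array([-0.006,  0.018,  1.229])}
```

View pics/w5.png

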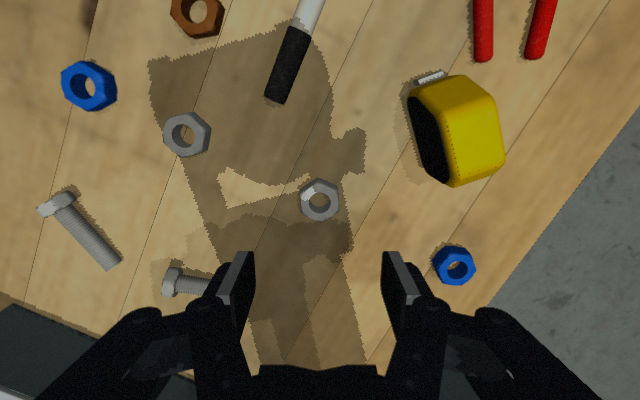

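The nut sits at (320,200), centred between the pads; the network missed it, so I'll segment it by its grey colour.

Run:
```python
from h import *
f=cv2.imread('pics/w5.png'); C=get_calibration('wrist')
m=np.zeros(f.shape[:2],np.uint8); b=f[165:235,285:355].astype(int)
m[165:235,285:355]=(b.max(2)-b.min(2)<22)
m=cv2.morphologyEx(m,cv2.MORPH_OPEN,np.ones((3,3)))
n,l,s,_=cv2.connectedComponentsWithStats(m); k=1+s[1:,4].argmax(); m=l==k; print(s[k])
c,a,v=hexfit(m,C);print(c,a,v); go(*c,.013)
print([ (a+60*k+180)%360-180 for k in range(6)])
```

```text
[ 300  178   39   44 1152]
[ 0.4527 -0.4157] 26.787769964704463 -0.9247606019151847
{'pos': array([ 0.4551, -0.4174,  0.1359]), 'yaw': np.float64(-154.0), 'tool_units': array([-0.03 ,  0.015,  1.229])}
[np.float64(26.787769964704466), np.float64(86.78776996470447), np.float64(146.78776996470447), np.float64(-153.21223003529553), np.float64(-93.21223003529553), np.float64(-33.21223003529553)]
```

{"method": "apply_moves", "body": {"targets": [{"translation": [-0.02, 0.015, 0.3], "twist": 0, "hand": 0.7}, {"translation": [0, 0, 0.3], "twist": 0, "hand": 0.7}, {"translation": [0, 0, 0.3], "twist": 0, "hand": 0.7}, {"translation": [0, 0, 0.15], "twist": 0, "hand": 0.7}, {"translation": [0, 0, 0.07], "twist": 0, "hand": 0.7}, {"translation": [0, 0, 0], "twist": 0, "hand": 0.7}, {"translation": [0, 0, 0], "twist": 0, "hand": 0.7}]}}

```text
time: 15.35
tool_pos: [0.4527, -0.4174, 0.0236]
tool_rot: [0.0, 0.848, -0.531, 0.001]
contact_force: [0.5, -0.5, -0.5]
gripper_width: 0.698
grasp_force: 0.0
```

{"method": "apply_moves", "body": {"targets": [{"translation": [0, 0, 0], "twist": 0, "hand": 0}, {"translation": [0, 0, 0], "twist": 0, "hand": 0}, {"translation": [0, 0, 0], "twist": 0, "hand": 0}, {"translation": [0, 0, 0], "twist": 0, "hand": 0}, {"translation": [0, 0, 0], "twist": 0, "hand": 0}, {"translation": [0, 0, 0], "twist": 0, "hand": 0}]}}

```text
time: 15.95
tool_pos: [0.4527, -0.4175, 0.0236]
tool_rot: [0.0, 0.847, -0.531, 0.001]
contact_force: [-0.5, -0.8, 5.5]
gripper_width: 0.332
grasp_force: 59.8
```

{"method": "apply_moves", "body": {"targets": [{"translation": [0, 0, -0.2], "twist": 0, "hand": 0}, {"translation": [0, 0, -0.4], "twist": 0, "hand": 0}, {"translation": [0, 0, -0.4], "twist": 0, "hand": 0}, {"translation": [0, 0, -0.3], "twist": 0, "hand": 0}, {"translation": [0, 0, 0], "twist": 0, "hand": 0}]}}

```text
time: 16.45
tool_pos: [0.454, -0.419, 0.1582]
tool_rot: [0.002, 0.847, -0.531, 0.005]
contact_force: [0.0, -0.6, 0.2]
gripper_width: 0.329
grasp_force: 59.4
```

Run:
```python
from h import *
go(.474,-.0626,.16)
```

```text
{'pos': array([ 0.454 , -0.419 ,  0.1582]), 'yaw': np.float64(-154.1), 'tool_units': array([-3.119, -1.736, -0.046])}
```

{"method": "apply_moves", "body": {"targets": [{"translation": [-0.4, -0.22, 0], "twist": 0, "hand": 0}, {"translation": [-0.4, -0.22, 0], "twist": 0, "hand": 0}, {"translation": [-0.4, -0.22, 0], "twist": 0, "hand": 0}, {"translation": [-0.4, -0.22, 0], "twist": 0, "hand": 0}, {"translation": [-0.4, -0.22, 0], "twist": 0, "hand": 0}, {"translation": [-0.4, -0.22, 0], "twist": 0, "hand": 0}, {"translation": [-0.4, -0.22, 0], "twist": 0, "hand": 0}, {"translation": [-0.3, -0.18, 0], "twist": 0, "hand": 0}]}}

```text
time: 17.25
tool_pos: [0.47, -0.06, 0.1502]
tool_rot: [0.0, 0.848, -0.53, -0.001]
contact_force: [0.5, -0.9, -1.1]
gripper_width: 0.33
grasp_force: 59.3
```

{"method": "apply_moves", "body": {"targets": [{"translation": [0, 0, 0.2], "twist": 0, "hand": 0}, {"translation": [0, 0, 0.2], "twist": 0, "hand": 0}, {"translation": [0, 0, 0], "twist": 0, "hand": 0}, {"translation": [0, 0, 0], "twist": 0, "hand": 0}]}}

```text
time: 17.65
tool_pos: [0.4705, -0.0624, 0.1108]
tool_rot: [0.0, 0.847, -0.531, -0.001]
contact_force: [0.9, -0.9, 0.4]
gripper_width: 0.326
grasp_force: 59.4
```

Run:
```python
from h import *
go(.474,-.0626,.10); save('wrist','w6'); print(state()['gripper_width'])
```

```text
{'pos': array([ 0.4705, -0.0624,  0.1108]), 'yaw': np.float64(-154.1), 'tool_units': array([ 0.018, -0.031,  0.108])}
0.32856047354512813
```

View pics/w6.png

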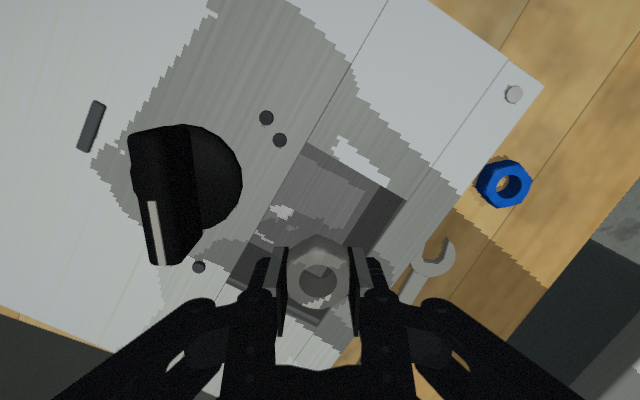

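The nut is held over the open window, with the nut bin beneath and the pointer at the one-stud mark (198,267). Lower a little and release.

{"method": "apply_moves", "body": {"targets": [{"translation": [0.02, -0.03, 0.12], "twist": 0, "hand": 0}, {"translation": [0, 0, 0], "twist": 0, "hand": 0}, {"translation": [0, 0, 0], "twist": 0, "hand": 0.55}, {"translation": [0, 0, 0], "twist": 0, "hand": 0.55}, {"translation": [0, 0, 0], "twist": 0, "hand": 0.55}, {"translation": [0, 0, 0], "twist": 0, "hand": 0.55}, {"translation": [0, 0, -0.3], "twist": 0, "hand": 0.6}, {"translation": [0, 0, -0.3], "twist": 0, "hand": 0.6}]}}

```text
time: 18.5
tool_pos: [0.4739, -0.0628, 0.1595]
tool_rot: [0.0, 0.847, -0.531, -0.001]
contact_force: [0.7, -0.4, 0.6]
gripper_width: 0.605
grasp_force: 0.0
```

{"method": "apply_moves", "body": {"targets": [{"translation": [0, 0, 0], "twist": 0, "hand": 0.7}, {"translation": [0, 0, 0], "twist": 0, "hand": 0.7}]}}

```text
time: 18.7
tool_pos: [0.4754, -0.0632, 0.1608]
tool_rot: [-0.0, 0.847, -0.531, 0.001]
contact_force: [-0.4, -0.4, -0.8]
gripper_width: 0.704
grasp_force: 0.0
```

Run:
```python
from h import *
go(.564,-.4195,.13,-171.3); find('nut_a',.02); 
find('nut_a',.012,'side')
```

```text
{'pos': array([ 0.4754, -0.0632,  0.1608]), 'yaw': np.float64(-154.1), 'tool_units': array([3.592, 0.759, 0.312]), 'twist_units': np.float64(3.0)}
nut_a 0.89 980 rgb [104. 105. 100.] px [319. 194.] c [ 0.4722 -0.0619] yaw 113.6 ext -0.017 0.018
nut_a 0.83 224 rgb [115.  80.  50.] px [410. 289.] c [ 0.5831 -0.5033] yaw 53.3 ext -0.023 0.025
nut_a 0.65 254 rgb [ 77.   96.  134.5] px [262. 289.] c [ 0.3238 -0.4178] yaw 88.6 ext -0.026 0.028
nut_a 0.57 205 rgb [164. 150. 130.] px [382. 268.] c [ 0.5635 -0.4231] yaw 64.1 ext -0.023 0.024
nut_a 0.48 202 rgb [ 74.   94.5 139.5] px [415. 262.] c [ 0.6362 -0.4248] yaw 57.0 ext -0.027 0.027
```

Nut one is in the bin. On to the second nut at (0.564,-0.419), with its flats at -171 degrees.

{"method": "apply_moves", "body": {"targets": [{"translation": [0.45, 0.095, 0], "twist": 0, "hand": 0.7}, {"translation": [0.45, 0.095, 0], "twist": 0, "hand": 0.7}, {"translation": [0.45, 0.095, 0], "twist": 0, "hand": 0.7}, {"translation": [0.45, 0.095, 0], "twist": 0, "hand": 0.7}, {"translation": [0.45, 0.095, 0], "twist": 0, "hand": 0.7}, {"translation": [0.45, 0.095, 0], "twist": 0, "hand": 0.7}, {"translation": [0.45, 0.095, 0], "twist": 0, "hand": 0.7}, {"translation": [0.44, 0.095, 0], "twist": 0, "hand": 0.7}]}}

```text
time: 19.7
tool_pos: [0.5629, -0.4207, 0.158]
tool_rot: [-0.0, 0.847, -0.531, -0.001]
contact_force: [0.5, -0.2, 0.0]
gripper_width: 0.699
grasp_force: 0.0
```

{"method": "apply_moves", "body": {"targets": [{"translation": [0, 0, 0.15], "twist": 1, "hand": 0.7}, {"translation": [0, 0, 0.15], "twist": 1, "hand": 0.7}, {"translation": [0, 0, 0], "twist": 1, "hand": 0.7}, {"translation": [0, 0, 0], "twist": 0, "hand": 0.7}, {"translation": [0, 0, 0], "twist": 0, "hand": 0.7}]}}

```text
time: 20.2
tool_pos: [0.563, -0.419, 0.129]
tool_rot: [-0.0, 0.759, -0.651, -0.001]
contact_force: [-0.5, 0.0, 0.9]
gripper_width: 0.703
grasp_force: 0.0
```

Run:
```python
from h import *
f=find('nut_a',.012); C=get_calibration('wrist')
c=[.564,-.419]
for r in regions_of('wrist','nut_a'):
    x,a,v=hexfit(r['pixels'],C)
    if np.hypot(*(x-[.564,-.419]))<.06 and np.ptp(np.median(f[r['pixels']],0))<40: print(x,a,v); c=x; A=a; go(*c,.0245,A-180)
go(*c,.0245,-171.3)
```

```text
nut_a 0.95 1292 rgb [96. 61. 27.] px [303.  85.] c [ 0.5849 -0.4997] yaw 83.2 ext -0.016 0.017
nut_a 0.83 1152 rgb [110. 111. 106.] px [315. 200.] c [ 0.5643 -0.4191] yaw 93.8 ext -0.017 0.018
nut_a 0.76 1413 rgb [ 10.  49. 108.] px [219. 183.] c [ 0.638  -0.4208] yaw 50.6 ext -0.019 0.019
nut_a 0.7 1734 rgb [ 8. 32. 67.] px [606. 248.] c [ 0.3275 -0.4142] yaw 161.9 ext -0.023 0.022
nut_a 0.37 110 rgb [39.  44.5 45. ] px [189. 395.] c [ 0.6532 -0.2076] yaw 58.5 ext -0.007 0.008
[ 0.5642 -0.4178] 7.8039536835528445 -0.909387222946545
{'pos': array([ 0.5633, -0.4193,  0.1302]), 'yaw': np.float64(-171.2), 'tool_units': array([-0.014, -0.01 ,  1.057]), 'twist_units': np.float64(0.17)}
{'pos': array([ 0.5633, -0.4193,  0.1302]), 'yaw': np.float64(-171.2), 'tool_units': array([-0.014, -0.01 ,  1.057]), 'twist_units': np.float64(0.01)}
```

{"method": "apply_moves", "body": {"targets": [{"translation": [-0.015, -0.01, 0.3], "twist": 0.1, "hand": 0.6}, {"translation": [0, 0, 0.3], "twist": 0, "hand": 0.6}, {"translation": [0, 0, 0.25], "twist": 0, "hand": 0.6}, {"translation": [0, 0, 0.15], "twist": 0, "hand": 0.6}, {"translation": [0, 0, 0.05], "twist": 0, "hand": 0.6}, {"translation": [0, 0, 0], "twist": 0, "hand": 0.6}, {"translation": [0, 0, 0], "twist": 0, "hand": 0.6}]}}

```text
time: 21.05
tool_pos: [0.5648, -0.4184, 0.0266]
tool_rot: [0.0, 0.755, -0.655, 0.001]
contact_force: [0.9, -0.4, 1.7]
gripper_width: 0.603
grasp_force: 0.0
```

{"method": "apply_moves", "body": {"targets": [{"translation": [0, 0, 0], "twist": 0, "hand": 0}, {"translation": [0, 0, 0], "twist": 0, "hand": 0}, {"translation": [0, 0, 0], "twist": 0, "hand": 0}, {"translation": [0, 0, 0], "twist": 0, "hand": 0}, {"translation": [0, 0, 0], "twist": 0, "hand": 0}, {"translation": [0, 0, 0], "twist": 0, "hand": 0}]}}

```text
time: 21.65
tool_pos: [0.565, -0.4186, 0.027]
tool_rot: [0.0, 0.755, -0.655, 0.002]
contact_force: [-0.2, 0.2, 6.7]
gripper_width: 0.323
grasp_force: 59.9
```

{"method": "apply_moves", "body": {"targets": [{"translation": [0, 0, -0.2], "twist": 0, "hand": 0}, {"translation": [0, 0, -0.4], "twist": 0, "hand": 0}, {"translation": [0, 0, -0.4], "twist": 0, "hand": 0}, {"translation": [0, 0, -0.35], "twist": 0, "hand": 0}, {"translation": [0, 0, 0], "twist": 0, "hand": 0}, {"translation": [0, 0, 0], "twist": 0, "hand": 0}]}}

```text
time: 22.25
tool_pos: [0.5644, -0.4179, 0.1621]
tool_rot: [0.0, 0.755, -0.655, 0.001]
contact_force: [-1.4, 0.6, -1.6]
gripper_width: 0.327
grasp_force: 59.4
```

Run:
```python
from h import *
go(.474,-.0626,.158)
```

```text
{'pos': array([ 0.5644, -0.4179,  0.1621]), 'yaw': np.float64(-171.9), 'tool_units': array([-3.645,  0.393,  0.032])}
```

{"method": "apply_moves", "body": {"targets": [{"translation": [-0.45, 0.05, 0], "twist": 0, "hand": 0}, {"translation": [-0.45, 0.05, 0], "twist": 0, "hand": 0}, {"translation": [-0.46, 0.05, 0], "twist": 0, "hand": 0}, {"translation": [-0.46, 0.05, 0], "twist": 0, "hand": 0}, {"translation": [-0.46, 0.05, 0], "twist": 0, "hand": 0}, {"translation": [-0.46, 0.05, 0], "twist": 0, "hand": 0}, {"translation": [-0.46, 0.05, 0], "twist": 0, "hand": 0}, {"translation": [-0.45, 0.045, 0], "twist": 0, "hand": 0}]}}

```text
time: 23.05
tool_pos: [0.471, -0.0597, 0.1576]
tool_rot: [0.001, 0.755, -0.655, -0.002]
contact_force: [0.1, 1.1, -0.1]
gripper_width: 0.323
grasp_force: 59.4
```

{"method": "apply_moves", "body": {"targets": [{"translation": [0, 0, 0.25], "twist": 0, "hand": 0}, {"translation": [0, 0, 0.2], "twist": 0, "hand": 0}, {"translation": [0, 0, 0], "twist": 0, "hand": 0}, {"translation": [0, 0, 0], "twist": 0, "hand": 0}]}}

```text
time: 23.45
tool_pos: [0.4722, -0.0615, 0.1135]
tool_rot: [0.001, 0.755, -0.655, -0.002]
contact_force: [0.9, -0.2, -0.4]
gripper_width: 0.324
grasp_force: 59.4
```

Run:
```python
from h import *
go(.474,-.0626,.10); print(state()['gripper_width'],state()['grasp_force'])
```

```text
{'pos': array([ 0.4722, -0.0615,  0.1135]), 'yaw': np.float64(-171.9), 'tool_units': array([ 0.013, -0.017,  0.135])}
0.3243770801831291 59.39694768998834
```

{"method": "apply_moves", "body": {"targets": [{"translation": [0.01, -0.015, 0.14], "twist": 0, "hand": 0}, {"translation": [0, 0, 0], "twist": 0, "hand": 0}, {"translation": [0, 0, 0], "twist": 0, "hand": 0.55}, {"translation": [0, 0, 0], "twist": 0, "hand": 0.55}, {"translation": [0, 0, 0], "twist": 0, "hand": 0.55}, {"translation": [0, 0, 0], "twist": 0, "hand": 0.55}, {"translation": [0, 0, -0.35], "twist": 0, "hand": 0.6}, {"translation": [0, 0, -0.35], "twist": 0, "hand": 0.6}]}}

```text
time: 24.25
tool_pos: [0.4739, -0.0623, 0.1705]
tool_rot: [0.001, 0.755, -0.655, -0.001]
contact_force: [0.1, -0.4, 0.1]
gripper_width: 0.6
grasp_force: 0.0
```

{"method": "apply_moves", "body": {"targets": [{"translation": [0, 0, 0], "twist": 0, "hand": 0.5}, {"translation": [0, 0, 0], "twist": 0, "hand": 0.5}]}}

```text
time: 24.45
tool_pos: [0.4756, -0.0628, 0.1721]
tool_rot: [-0.001, 0.755, -0.655, 0.001]
contact_force: [-0.4, -0.1, -1.1]
gripper_width: 0.493
grasp_force: 0.0
```

Run:
```python
from h import *
go(.5458,-.0682,.165,-154.3); find('nut_a',.02,name='w7')
```

```text
{'pos': array([ 0.4756, -0.0628,  0.1721]), 'yaw': np.float64(-171.9), 'tool_units': array([ 0.153, -0.687,  0.073]), 'twist_units': np.float64(-3.07)}
nut_a 0.83 1198 rgb [ 19.  73. 148.] px [465. 121.] c [ 0.3638 -0.135 ] yaw 178.8 ext -0.018 0.017
nut_a 0.67 147 rgb [60. 61. 58.] px [320. 185.] c [ 0.4729 -0.0657] yaw 88.8 ext -0.013 0.013
nut_a 0.67 1050 rgb [103. 104.  99.] px [319. 193.] c [ 0.4721 -0.0582] yaw 107.6 ext -0.019 0.019
```

View pics/w7.png

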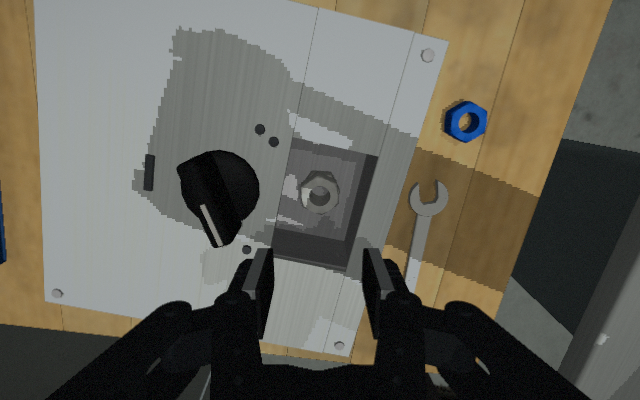

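Both nuts are in the bin, seen stacked at (320,190), and the pointer is at the one-stud mark. Next is the knob.

{"method": "apply_moves", "body": {"targets": [{"translation": [0.05, -0.23, 0], "twist": 0, "hand": 0.5}, {"translation": [0.05, -0.23, 0], "twist": 0, "hand": 0.5}, {"translation": [0.05, -0.23, 0], "twist": -1, "hand": 0.5}, {"translation": [0, 0, 0], "twist": -1, "hand": 0.5}, {"translation": [0, 0, 0], "twist": -1, "hand": 0.5}, {"translation": [0, 0, 0], "twist": -0.07, "hand": 0.5}, {"translation": [0, 0, 0], "twist": 0, "hand": 0.5}, {"translation": [0, 0, 0], "twist": 0, "hand": 0.5}]}}

```text
time: 25.35
tool_pos: [0.5448, -0.0676, 0.17]
tool_rot: [0.0, 0.846, -0.533, -0.001]
contact_force: [-0.9, -0.1, 0.0]
gripper_width: 0.498
grasp_force: 0.0
```

Run:
```python
from h import *
go(.5458,-.0682,.105,-154.3); f=save('wrist','w8')
# bar's image: white line
g=f[200:300,290:350].min(2); v,u=np.nonzero(g>140); print(len(u), u.mean()+290 if len(u) else 0, v.min()+200,v.max()+200)
P=pix2w('wrist',np.c_[u+290,v+200],.109)[:,:2]; w,V=np.linalg.eigh(np.cov(P.T)); print(P.mean(0),np.degrees(np.arctan2(*V[::-1,1])),np.degrees(np.arctan2(*(P.mean(0)-[.5458,-.0682])[::-1])))
```

```text
{'pos': array([ 0.5448, -0.0676,  0.17  ]), 'yaw': np.float64(-154.4), 'tool_units': array([ 0.01 , -0.007,  0.65 ]), 'twist_units': np.float64(-0.01)}
901 314.5238623751387 229 299
[ 0.53131941 -0.03584494] 148.21062973341145 114.11102744953526
```

View pics/w8.png

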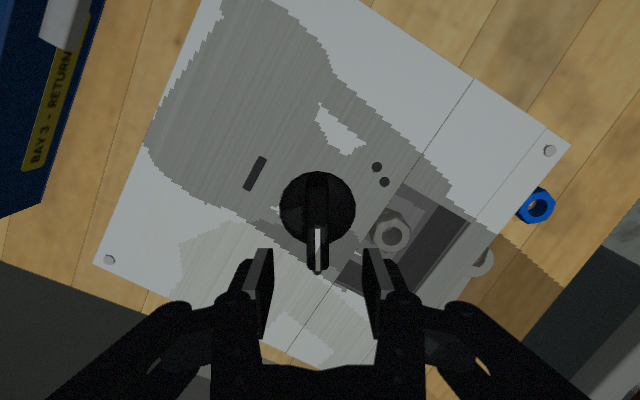

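The bar is aligned at column 318. Grip it and turn 120 degrees anticlockwise.

{"method": "apply_moves", "body": {"targets": [{"translation": [0.01, -0.005, 0.25], "twist": 0, "hand": 0.5}, {"translation": [0, 0, 0.25], "twist": 0, "hand": 0.5}, {"translation": [0, 0, 0.15], "twist": 0, "hand": 0.5}, {"translation": [0, 0, 0], "twist": 0, "hand": 0.5}, {"translation": [0, 0, 0], "twist": 0, "hand": 0}, {"translation": [0, 0, 0], "twist": 0, "hand": 0}, {"translation": [0, 0, 0], "twist": 0, "hand": 0}, {"translation": [0, 0, 0], "twist": 0, "hand": 0}]}}

```text
time: 26.2
tool_pos: [0.5461, -0.0692, 0.1075]
tool_rot: [0.001, 0.847, -0.532, 0.0]
contact_force: [-4.8, -1.6, 3.5]
gripper_width: 0.15
grasp_force: 62.1
```

{"method": "apply_moves", "body": {"targets": [{"translation": [0, 0, 0], "twist": 0, "hand": 0}, {"translation": [0, 0, 0], "twist": 0, "hand": 0}, {"translation": [0, 0, 0], "twist": -1, "hand": 0}, {"translation": [0, 0, 0], "twist": -1, "hand": 0}, {"translation": [0, 0, 0], "twist": -1, "hand": 0}, {"translation": [0, 0, 0], "twist": -1, "hand": 0}, {"translation": [0, 0, 0], "twist": -1, "hand": 0}]}}

```text
time: 26.9
tool_pos: [0.5464, -0.0689, 0.1075]
tool_rot: [0.0, 0.953, -0.304, 0.0]
contact_force: [-3.1, -0.5, 3.4]
gripper_width: 0.152
grasp_force: 62.0
```

{"method": "apply_moves", "body": {"targets": [{"translation": [0, 0, 0], "twist": -1, "hand": 0}, {"translation": [0, 0, 0], "twist": -1, "hand": 0}, {"translation": [0, 0, 0], "twist": -1, "hand": 0}, {"translation": [0, 0, 0], "twist": -1, "hand": 0}, {"translation": [0, 0, 0], "twist": -1, "hand": 0}, {"translation": [0, 0, 0], "twist": -1, "hand": 0}, {"translation": [0, 0, 0], "twist": -1, "hand": 0}, {"translation": [0, 0, 0], "twist": -1, "hand": 0}]}}

```text
time: 27.7
tool_pos: [0.5466, -0.068, 0.1075]
tool_rot: [-0.0, 0.996, 0.091, 0.0]
contact_force: [-3.1, 2.8, 2.3]
gripper_width: 0.148
grasp_force: 62.0
```

{"method": "apply_moves", "body": {"targets": [{"translation": [0, 0, 0], "twist": -1, "hand": 0}, {"translation": [0, 0, 0], "twist": -1, "hand": 0}, {"translation": [0, 0, 0], "twist": -1, "hand": 0}, {"translation": [0, 0, 0], "twist": -1, "hand": 0}, {"translation": [0, 0, 0], "twist": -1, "hand": 0}, {"translation": [0, 0, 0], "twist": -1, "hand": 0}, {"translation": [0, 0, 0], "twist": -1, "hand": 0}, {"translation": [0, 0, 0], "twist": -0.95, "hand": 0}]}}

```text
time: 28.5
tool_pos: [0.5462, -0.0673, 0.1075]
tool_rot: [-0.001, 0.883, 0.469, 0.0]
contact_force: [-5.1, 5.1, 5.4]
gripper_width: 0.151
grasp_force: 62.3
```

{"method": "apply_moves", "body": {"targets": [{"translation": [0, 0, 0], "twist": 0, "hand": 0}, {"translation": [0, 0, 0], "twist": 0, "hand": 0}]}}

```text
time: 28.7
tool_pos: [0.5461, -0.0673, 0.1075]
tool_rot: [-0.001, 0.884, 0.468, 0.0]
contact_force: [-5.0, 4.2, 4.2]
gripper_width: 0.148
grasp_force: 62.3
```

Run:
```python
from h import *
go(.5458,-.0682,.105,-34.3)
```

```text
{'pos': array([ 0.5461, -0.0673,  0.1075]), 'yaw': np.float64(-34.2), 'tool_units': array([-0.009,  0.002,  0.025]), 'twist_units': np.float64(0.01)}
```

{"method": "apply_moves", "body": {"targets": [{"translation": [0, 0, 0], "twist": 0, "hand": 0.5}, {"translation": [0, 0, 0], "twist": 0, "hand": 0.5}, {"translation": [0, 0, 0], "twist": 0, "hand": 0.5}, {"translation": [0, 0, -0.2], "twist": 0, "hand": 0.5}, {"translation": [0, 0, -0.3], "twist": 0, "hand": 0.5}, {"translation": [0, 0, -0.2], "twist": 0, "hand": 0.6}, {"translation": [0, 0, 0], "twist": 0, "hand": 0.6}, {"translation": [0, 0, 0], "twist": 0, "hand": 0.6}]}}

```text
time: 29.5
tool_pos: [0.5464, -0.0685, 0.176]
tool_rot: [0.0, 0.884, 0.467, 0.0]
contact_force: [-0.7, -0.2, -0.2]
gripper_width: 0.606
grasp_force: 0.0
```

{"method": "apply_moves", "body": {"targets": [{"translation": [-0.36, 0.17, 0], "twist": 0, "hand": 0.6}, {"translation": [-0.36, 0.17, 0], "twist": 0, "hand": 0.6}, {"translation": [-0.36, 0.17, 0], "twist": 0, "hand": 0.6}, {"translation": [-0.36, 0.17, 0], "twist": 0, "hand": 0.6}, {"translation": [-0.36, 0.17, 0], "twist": 0, "hand": 0.6}, {"translation": [-0.36, 0.17, 0], "twist": 1, "hand": 0.6}, {"translation": [0, 0, 0], "twist": 1, "hand": 0.6}, {"translation": [0, 0, 0], "twist": 1, "hand": 0.6}]}}

```text
time: 30.3
tool_pos: [0.5075, -0.3052, 0.1732]
tool_rot: [-0.002, 0.945, 0.327, -0.001]
contact_force: [-0.2, -0.4, -0.2]
gripper_width: 0.598
grasp_force: 0.0
```

{"method": "apply_moves", "body": {"targets": [{"translation": [0, 0, 0], "twist": 1, "hand": 0.6}, {"translation": [0, 0, 0], "twist": 1, "hand": 0.6}, {"translation": [0, 0, 0], "twist": 1, "hand": 0.6}, {"translation": [0, 0, 0], "twist": 1, "hand": 0.6}, {"translation": [0, 0, 0], "twist": 0.3, "hand": 0.6}, {"translation": [0, 0, 0], "twist": 0, "hand": 0.6}, {"translation": [0, 0, 0], "twist": 0, "hand": 0.6}]}}

```text
time: 31.0
tool_pos: [0.5083, -0.3039, 0.1742]
tool_rot: [-0.001, 0.993, 0.121, -0.001]
contact_force: [0.5, 0.1, 0.5]
gripper_width: 0.595
grasp_force: 0.0
```

Run:
```python
from h import *
find('bolt_a',.012,name='w9'); go(.5097,-.303,.025,-76)
```

```text
bolt_a 0.68 1500 rgb [83. 83. 78.] px [316. 181.] c [ 0.5102 -0.3016] yaw -167.0 ext -0.032 0.042
bolt_a 0.58 2059 rgb [82. 82. 77.] px [359.  57.] c [ 0.6178 -0.3098] yaw 145.1 ext -0.031 0.041
{'pos': array([ 0.5086, -0.3041,  0.1749]), 'yaw': np.float64(-76.1), 'tool_units': array([ 0.015, -0.007,  1.499]), 'twist_units': np.float64(-0.01)}
```

View pics/w9.png

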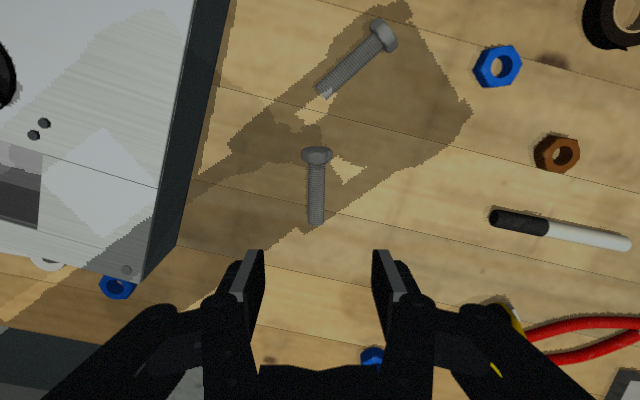

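Bolt A is at (316,190), aligned between the pads; bolt B is at (359,57). I'll grip bolt A.

{"method": "apply_moves", "body": {"targets": [{"translation": [0.03, -0.02, 0.4], "twist": 0.15, "hand": 0.6}, {"translation": [0, 0, 0.4], "twist": 0, "hand": 0.6}, {"translation": [0, 0, 0.35], "twist": 0, "hand": 0.6}, {"translation": [0, 0, 0.2], "twist": 0, "hand": 0.6}, {"translation": [0, 0, 0.14], "twist": 0, "hand": 0.6}, {"translation": [0, 0, 0], "twist": 0, "hand": 0.6}, {"translation": [0, 0, 0], "twist": 0, "hand": 0.6}]}}

```text
time: 31.8
tool_pos: [0.5119, -0.3021, 0.0276]
tool_rot: [0.0, 0.994, 0.114, 0.0]
contact_force: [0.2, -0.0, 0.2]
gripper_width: 0.601
grasp_force: 0.0
```

{"method": "apply_moves", "body": {"targets": [{"translation": [0, 0, 0], "twist": 0, "hand": 0}, {"translation": [0, 0, 0], "twist": 0, "hand": 0}, {"translation": [0, 0, 0], "twist": 0, "hand": 0}, {"translation": [0, 0, 0], "twist": 0, "hand": 0}, {"translation": [0, 0, 0], "twist": 0, "hand": 0}, {"translation": [0, 0, 0], "twist": 0, "hand": 0}, {"translation": [0, 0, 0], "twist": 0, "hand": 0}]}}

```text
time: 32.5
tool_pos: [0.5123, -0.3025, 0.0285]
tool_rot: [0.001, 0.994, 0.114, 0.001]
contact_force: [-0.1, 0.6, 6.4]
gripper_width: 0.155
grasp_force: 58.8
```

{"method": "apply_moves", "body": {"targets": [{"translation": [0, 0, -0.2], "twist": 0, "hand": 0}, {"translation": [0, 0, -0.4], "twist": 0, "hand": 0}, {"translation": [0, 0, -0.4], "twist": 0, "hand": 0}, {"translation": [0, 0, -0.35], "twist": 0, "hand": 0}, {"translation": [0, 0, 0], "twist": 0, "hand": 0}, {"translation": [0, 0, 0], "twist": 0, "hand": 0}]}}

```text
time: 33.1
tool_pos: [0.5115, -0.3017, 0.1623]
tool_rot: [0.0, 0.994, 0.114, 0.0]
contact_force: [-0.3, -0.1, -1.9]
gripper_width: 0.152
grasp_force: 58.9
```

Run:
```python
from h import *
go(.474,-.0626,.16,-4.3); f=save('wrist','w10')
```

```text
{'pos': array([ 0.5115, -0.3017,  0.1623]), 'yaw': np.float64(-76.9), 'tool_units': array([ 0.175, -2.414,  0.021]), 'twist_units': np.float64(-12.68)}
```

{"method": "apply_moves", "body": {"targets": [{"translation": [0, 0, 0], "twist": -1, "hand": 0}, {"translation": [0, 0, 0], "twist": -1, "hand": 0}, {"translation": [0, 0, 0], "twist": -1, "hand": 0}, {"translation": [0, 0, 0], "twist": -1, "hand": 0}, {"translation": [0, 0, 0], "twist": -1, "hand": 0}, {"translation": [0, 0, 0], "twist": -1, "hand": 0}, {"translation": [0, 0, 0], "twist": -1, "hand": 0}, {"translation": [0, 0, 0], "twist": -1, "hand": 0}]}}

```text
time: 33.95
tool_pos: [0.5099, -0.3006, 0.1584]
tool_rot: [-0.003, 0.87, 0.493, -0.001]
contact_force: [0.2, -0.1, -1.5]
gripper_width: 0.15
grasp_force: 58.9
```

{"method": "apply_moves", "body": {"targets": [{"translation": [0, 0, 0], "twist": -1, "hand": 0}, {"translation": [0, 0, 0], "twist": -1, "hand": 0}, {"translation": [0, 0, 0], "twist": -1, "hand": 0}, {"translation": [0, 0, 0], "twist": -1, "hand": 0}, {"translation": [0, 0, 0], "twist": -0.7, "hand": 0}]}}

```text
time: 34.45
tool_pos: [0.5099, -0.3006, 0.1583]
tool_rot: [-0.003, 0.731, 0.682, -0.0]
contact_force: [-0.2, -0.1, -1.8]
gripper_width: 0.156
grasp_force: 58.9
```

{"method": "apply_moves", "body": {"targets": [{"translation": [0.4, -0.09, 0], "twist": 0, "hand": 0}, {"translation": [0.4, -0.09, 0], "twist": 0, "hand": 0}, {"translation": [0.4, -0.09, 0], "twist": 0, "hand": 0}, {"translation": [0.4, -0.09, 0], "twist": 0, "hand": 0}, {"translation": [0.4, -0.1, 0], "twist": 0, "hand": 0}, {"translation": [0.41, -0.1, 0], "twist": 0, "hand": 0}, {"translation": [0, 0, 0], "twist": 0, "hand": 0}, {"translation": [0, 0, 0], "twist": 0, "hand": 0}]}}

```text
time: 35.25
tool_pos: [0.4718, -0.0564, 0.1596]
tool_rot: [-0.001, 0.732, 0.682, -0.001]
contact_force: [0.1, -0.3, -1.5]
gripper_width: 0.151
grasp_force: 58.9
```

Run:
```python
from h import *
go(.474,-.0566,.10,-4.3); f=save('wrist','w11',(160,100,500,400),2); print(state()['gripper_width'])
```

```text
{'pos': array([ 0.4718, -0.0564,  0.1596]), 'yaw': np.float64(-4.1), 'tool_units': array([-0.001,  0.024,  0.596]), 'twist_units': np.float64(0.04)}
0.15774460320970773
```

View pics/w11.png

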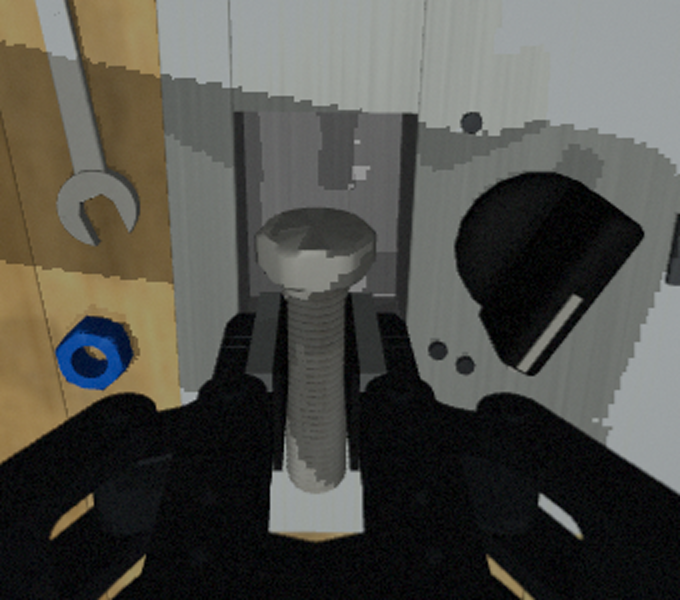

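The bolt is held level, head at the +y side, lined up with the window and the bolt bin. Lower and release.

{"method": "apply_moves", "body": {"targets": [{"translation": [0, 0.02, 0.25], "twist": 0, "hand": 0}, {"translation": [0, 0, 0.25], "twist": 0, "hand": 0}, {"translation": [0, 0, 0.12], "twist": 0, "hand": 0}, {"translation": [0, 0, 0], "twist": 0, "hand": 0}, {"translation": [0, 0, 0], "twist": 0, "hand": 0}, {"translation": [0, 0, 0], "twist": 0, "hand": 0.5}, {"translation": [0, 0, 0], "twist": 0, "hand": 0.5}, {"translation": [0, 0, 0], "twist": 0, "hand": 0.5}]}}

```text
time: 36.1
tool_pos: [0.4759, -0.0576, 0.1011]
tool_rot: [0.001, 0.732, 0.681, 0.001]
contact_force: [0.1, -0.4, -0.2]
gripper_width: 0.502
grasp_force: 0.0
```

{"method": "apply_moves", "body": {"targets": [{"translation": [0, 0, 0], "twist": 0, "hand": 0.6}, {"translation": [0, 0, -0.4], "twist": 0, "hand": 0.6}, {"translation": [0, 0, -0.4], "twist": 0, "hand": 0.6}, {"translation": [0, 0, 0], "twist": 0, "hand": 0.6}, {"translation": [0, 0, 0], "twist": 0, "hand": 0.6}]}}

```text
time: 36.6
tool_pos: [0.4759, -0.0575, 0.1815]
tool_rot: [0.001, 0.732, 0.681, 0.001]
contact_force: [0.2, -0.4, -0.8]
gripper_width: 0.597
grasp_force: 0.0
```

Run:
```python
from h import *
go(.616,-.309,.175,-123); find('bolt_a',.02,name='w12'); find('bolt_a',.012,'side')
```

```text
{'pos': array([ 0.4759, -0.0575,  0.1815]), 'yaw': np.float64(-4.2), 'tool_units': array([-2.406,  1.58 ,  0.072]), 'twist_units': np.float64(20.74)}
bolt_a 0.88 424 rgb [104. 104.  98.] px [447. 380.] c [ 0.5995 -0.2893] yaw 130.4 ext -0.038 0.025
bolt_a 0.64 1526 rgb [74.  74.  69.5] px [318. 187.] c [ 0.4744 -0.0585] yaw 85.6 ext -0.043 0.031
bolt_a 0.59 213 rgb [161. 150. 139.] px [382. 237.] c [ 0.6152 -0.3119] yaw 147.8 ext -0.033 0.04
```

View pics/w12.png

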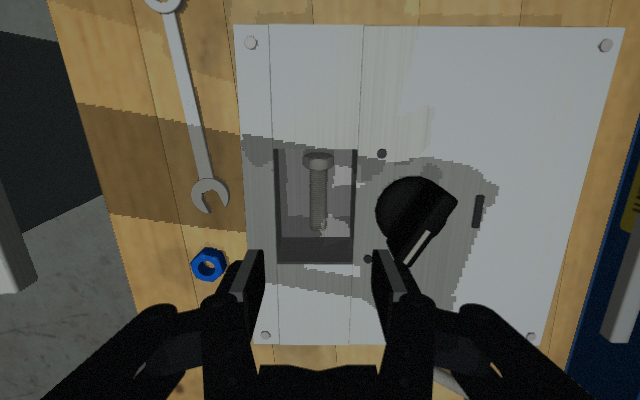

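Bolt A is in the bolt bin at (318,190). I have now viewed 15 pictures, one over the limit of 14, so I'll view no more and work from numbers only. Next is bolt B.

{"method": "apply_moves", "body": {"targets": [{"translation": [-0.35, 0.23, 0], "twist": 0, "hand": 0.6}, {"translation": [-0.35, 0.23, 0], "twist": 0, "hand": 0.6}, {"translation": [-0.35, 0.23, 0], "twist": 0, "hand": 0.6}, {"translation": [-0.35, 0.23, 0], "twist": 0, "hand": 0.6}, {"translation": [-0.35, 0.23, 0], "twist": 0, "hand": 0.6}, {"translation": [-0.35, 0.23, 0], "twist": 0, "hand": 0.6}, {"translation": [-0.32, 0.21, 0], "twist": 0, "hand": 0.6}, {"translation": [0, 0, 0], "twist": -1, "hand": 0.6}]}}

```text
time: 37.6
tool_pos: [0.6164, -0.314, 0.1771]
tool_rot: [-0.001, 0.698, 0.716, -0.001]
contact_force: [-0.6, 0.9, -0.0]
gripper_width: 0.598
grasp_force: 0.0
```

{"method": "apply_moves", "body": {"targets": [{"translation": [0, 0, 0], "twist": -1, "hand": 0.6}, {"translation": [0, 0, 0], "twist": -1, "hand": 0.6}, {"translation": [0, 0, 0], "twist": -1, "hand": 0.6}, {"translation": [0, 0, 0], "twist": -1, "hand": 0.6}, {"translation": [0, 0, 0], "twist": -1, "hand": 0.6}, {"translation": [0, 0, 0], "twist": -1, "hand": 0.6}, {"translation": [0, 0, 0], "twist": -1, "hand": 0.6}, {"translation": [0, 0, 0], "twist": -1, "hand": 0.6}]}}

```text
time: 38.4
tool_pos: [0.6153, -0.3099, 0.1777]
tool_rot: [-0.002, 0.361, 0.932, 0.0]
contact_force: [-1.0, -0.4, -0.6]
gripper_width: 0.596
grasp_force: 0.0
```

{"method": "apply_moves", "body": {"targets": [{"translation": [0, 0, 0], "twist": -1, "hand": 0.6}, {"translation": [0, 0, 0], "twist": -0.7, "hand": 0.6}, {"translation": [0, 0, 0], "twist": 0, "hand": 0.6}, {"translation": [0, 0, 0], "twist": 0, "hand": 0.6}]}}

```text
time: 38.8
tool_pos: [0.6155, -0.31, 0.1784]
tool_rot: [-0.001, 0.284, 0.959, 0.0]
contact_force: [-0.7, 0.0, -1.0]
gripper_width: 0.6
grasp_force: 0.0
```

Run:
```python
from h import *
find('bolt_a',.012); go(.618,-.3095,.0265,57)
for r in recognise('wrist','bolt_a'): print(r)
```

```text
bolt_a 0.73 1477 rgb [86. 85. 80.] px [319. 182.] c [ 0.6152 -0.3084] yaw 144.9 ext -0.036 0.039
{'pos': array([ 0.6158, -0.3102,  0.179 ]), 'yaw': np.float64(57.1), 'tool_units': array([-0.017,  0.018,  1.525]), 'twist_units': np.float64(0.01)}
{'point': [0.6164, -0.3077, 0.0141], 'score': 0.76}
```

{"method": "apply_moves", "body": {"targets": [{"translation": [-0.02, 0.01, 0.4], "twist": 0.2, "hand": 0.6}, {"translation": [0, 0, 0.4], "twist": 0, "hand": 0.6}, {"translation": [0, 0, 0.4], "twist": 0, "hand": 0.6}, {"translation": [0, 0, 0.2], "twist": 0, "hand": 0.6}, {"translation": [0, 0, 0.12], "twist": 0, "hand": 0.6}, {"translation": [0, 0, 0], "twist": 0, "hand": 0.6}, {"translation": [0, 0, 0], "twist": 0, "hand": 0.6}]}}

```text
time: 39.65
tool_pos: [0.6191, -0.3111, 0.0292]
tool_rot: [0.001, 0.293, 0.956, -0.0]
contact_force: [0.4, 0.3, 0.8]
gripper_width: 0.6
grasp_force: 0.0
```

{"method": "apply_moves", "body": {"targets": [{"translation": [0, 0, 0], "twist": 0, "hand": 0}, {"translation": [0, 0, 0], "twist": 0, "hand": 0}, {"translation": [0, 0, 0], "twist": 0, "hand": 0}, {"translation": [0, 0, 0], "twist": 0, "hand": 0}, {"translation": [0, 0, 0], "twist": 0, "hand": 0}, {"translation": [0, 0, 0], "twist": 0, "hand": 0}, {"translation": [0, 0, 0], "twist": 0, "hand": 0}]}}

```text
time: 40.35
tool_pos: [0.6192, -0.3113, 0.0298]
tool_rot: [0.001, 0.293, 0.956, -0.0]
contact_force: [-1.0, 0.1, 5.5]
gripper_width: 0.152
grasp_force: 58.8
```

{"method": "apply_moves", "body": {"targets": [{"translation": [0, 0, -0.2], "twist": 0, "hand": 0}, {"translation": [0, 0, -0.4], "twist": 0, "hand": 0}, {"translation": [0, 0, -0.4], "twist": 0, "hand": 0}, {"translation": [0, 0, -0.35], "twist": 0, "hand": 0}, {"translation": [0, 0, 0], "twist": 0, "hand": 0}, {"translation": [0, 0, 0], "twist": 0, "hand": 0}]}}

```text
time: 40.95
tool_pos: [0.6184, -0.3107, 0.1635]
tool_rot: [0.001, 0.293, 0.956, -0.0]
contact_force: [-0.3, -0.4, -2.0]
gripper_width: 0.154
grasp_force: 58.6
```

Run:
```python
from h import *
go(.474,-.0626,.16,-4.3); find('bolt_a',.14)
```

```text
{'pos': array([ 0.6184, -0.3107,  0.1635]), 'yaw': np.float64(56.0), 'tool_units': array([2.585, 1.248, 0.031]), 'twist_units': np.float64(10.52)}
bolt_a 0.71 4669 rgb [84. 84. 79.] px [318. 251.] c [ 0.6125 -0.3068] yaw 145.7 ext -0.045 0.038
```

{"method": "apply_moves", "body": {"targets": [{"translation": [0, 0, 0], "twist": 1, "hand": 0}, {"translation": [0, 0, 0], "twist": 1, "hand": 0}, {"translation": [0, 0, 0], "twist": 1, "hand": 0}, {"translation": [0, 0, 0], "twist": 1, "hand": 0}, {"translation": [0, 0, 0], "twist": 1, "hand": 0}, {"translation": [0, 0, 0], "twist": 1, "hand": 0}, {"translation": [0, 0, 0], "twist": 1, "hand": 0}, {"translation": [0, 0, 0], "twist": 1, "hand": 0}]}}

```text
time: 41.85
tool_pos: [0.6169, -0.3097, 0.1593]
tool_rot: [-0.003, 0.643, 0.765, -0.0]
contact_force: [0.1, -0.4, -1.4]
gripper_width: 0.148
grasp_force: 58.5
```

{"method": "apply_moves", "body": {"targets": [{"translation": [0, 0, 0], "twist": 1, "hand": 0}, {"translation": [0, 0, 0], "twist": 1, "hand": 0}, {"translation": [0, 0, 0], "twist": 0.5, "hand": 0}, {"translation": [0, 0, 0], "twist": 0, "hand": 0}]}}

```text
time: 42.25
tool_pos: [0.617, -0.3098, 0.1596]
tool_rot: [-0.002, 0.732, 0.681, -0.001]
contact_force: [-0.6, -0.3, -1.3]
gripper_width: 0.152
grasp_force: 58.5
```

{"method": "apply_moves", "body": {"targets": [{"translation": [0.38, -0.25, 0], "twist": 0, "hand": 0}, {"translation": [0.38, -0.25, 0], "twist": 0, "hand": 0}, {"translation": [0.38, -0.25, 0], "twist": 0, "hand": 0}, {"translation": [0.39, -0.26, 0], "twist": 0, "hand": 0}, {"translation": [0.39, -0.26, 0], "twist": 0, "hand": 0}, {"translation": [0.39, -0.25, 0], "twist": 0, "hand": 0}, {"translation": [0, 0, 0], "twist": 0, "hand": 0}, {"translation": [0, 0, 0], "twist": 0, "hand": 0}]}}

```text
time: 43.05
tool_pos: [0.4825, -0.0682, 0.1616]
tool_rot: [-0.001, 0.732, 0.682, -0.0]
contact_force: [-0.7, 0.3, -1.1]
gripper_width: 0.154
grasp_force: 58.9
```

Run:
```python
from h import *
go(.484,-.0686,.102,-4.3); print(state()['gripper_width'],state()['grasp_force']); find('bolt_a',.14)
```

```text
{'pos': array([ 0.4825, -0.0682,  0.1616]), 'yaw': np.float64(-4.0), 'tool_units': array([-0.003,  0.016,  0.596]), 'twist_units': np.float64(0.05)}
0.15373843938131518 58.86889636516571
bolt_a 0.87 835 rgb [72. 72. 69.] px [309. 159.] c [ 0.4824 -0.0175] yaw 81.6 ext -0.03 0.007
bolt_a 0.27 12000 rgb [41. 41. 41.] px [352. 201.] c [ 0.5005 -0.0391] yaw 166.2 ext -0.049 0.046
```

{"method": "apply_moves", "body": {"targets": [{"translation": [0, 0.01, 0.25], "twist": 0, "hand": 0}, {"translation": [0, 0, 0.25], "twist": 0, "hand": 0}, {"translation": [0, 0, 0.11], "twist": 0, "hand": 0}, {"translation": [0, 0, 0], "twist": 0, "hand": 0}, {"translation": [0, 0, 0], "twist": 0, "hand": 0}, {"translation": [0, 0, 0], "twist": 0, "hand": 0.38}, {"translation": [0, 0, 0], "twist": 0, "hand": 0.38}, {"translation": [0, 0, 0], "twist": 0, "hand": 0.38}]}}

```text
time: 43.95
tool_pos: [0.4853, -0.0694, 0.103]
tool_rot: [0.001, 0.732, 0.681, 0.001]
contact_force: [-0.7, 0.2, -0.1]
gripper_width: 0.383
grasp_force: 0.0
```

{"method": "apply_moves", "body": {"targets": [{"translation": [0, 0, 0], "twist": 0, "hand": 0.38}, {"translation": [0, 0, -0.3], "twist": 0, "hand": 0.38}, {"translation": [0, 0, -0.4], "twist": 0, "hand": 0.5}, {"translation": [0, 0, 0], "twist": 0, "hand": 0.5}, {"translation": [0, 0, 0], "twist": 0, "hand": 0.5}]}}

```text
time: 44.45
tool_pos: [0.4854, -0.0694, 0.1734]
tool_rot: [0.001, 0.732, 0.681, 0.001]
contact_force: [0.7, 0.4, -0.2]
gripper_width: 0.501
grasp_force: 0.0
```

Run:
```python
from h import *
go(.546,-.0678,.165,-34.3)
for c in('wrist','side','scene'):
    find('bolt_a',.03 if c=='wrist' else .012,c); print(c,[(np.round(r['point'],3),round(r['score'],2)) for r in recognise(c,'bolt_a')])
```

```text
{'pos': array([ 0.4854, -0.0694,  0.1734]), 'yaw': np.float64(-4.2), 'tool_units': array([0.06 , 0.603, 0.086]), 'twist_units': np.float64(5.26)}
bolt_a 0.87 1609 rgb [76. 76. 72.] px [328. 186.] c [ 0.4929 -0.0655] yaw 81.9 ext -0.035 0.038
bolt_a 0.83 1663 rgb [74. 74. 69.] px [305. 177.] c [ 0.474  -0.0564] yaw 82.9 ext -0.04 0.031
bolt_a 0.44 11559 rgb [42. 43. 43.] px [341. 201.] c [ 0.503  -0.0799] yaw 170.0 ext -0.087 0.073
wrist [(array([ 0.48 , -0.055,  0.023]), 0.96), (array([ 0.498, -0.067,  0.024]), 0.76)]
side []
scene []
```

Both bolts are in the bin, side by side. Now the knob again, with a check on leftover nuts.

{"method": "apply_moves", "body": {"targets": [{"translation": [0.02, 0.2, 0], "twist": 0, "hand": 0.5}, {"translation": [0.02, 0.2, 0], "twist": 0, "hand": 0.5}, {"translation": [0.02, 0.2, 0], "twist": 1, "hand": 0.5}, {"translation": [0, 0, 0], "twist": 1, "hand": 0.5}, {"translation": [0, 0, 0], "twist": 1, "hand": 0.5}, {"translation": [0, 0, 0], "twist": 1, "hand": 0.5}, {"translation": [0, 0, 0], "twist": 1, "hand": 0.5}, {"translation": [0, 0, 0], "twist": 0.25, "hand": 0.5}]}}

```text
time: 45.7
tool_pos: [0.5447, -0.0675, 0.1715]
tool_rot: [-0.0, 0.884, 0.467, -0.0]
contact_force: [-0.2, 0.4, 0.5]
gripper_width: 0.498
grasp_force: 0.0
```

{"method": "apply_moves", "body": {"targets": [{"translation": [0, 0, 0], "twist": 0, "hand": 0.5}, {"translation": [0, 0, 0], "twist": 0, "hand": 0.5}]}}

```text
time: 45.9
tool_pos: [0.5447, -0.0676, 0.1717]
tool_rot: [-0.0, 0.884, 0.468, -0.0]
contact_force: [0.2, -0.4, -0.4]
gripper_width: 0.496
grasp_force: 0.0
```

Run:
```python
from h import *
go(.546,-.0682,.107,-34.3); find('nut_a',.012,'side')
f=grab_frame('wrist')
g=f[215:285,300:340].min(2); v,u=np.nonzero(g>90); s=(g>90)
n,l,st,c=cv2.connectedComponentsWithStats(s.astype(np.uint8)); print([(st[i].tolist(),c[i].round(1)) for i in range(1,n) if st[i,4]>15])
```

```text
{'pos': array([ 0.5447, -0.0676,  0.1717]), 'yaw': np.float64(-34.2), 'tool_units': array([0.002, 0.014, 0.647]), 'twist_units': np.float64(0.02)}
nut_a 0.83 232 rgb [117.  81.  50.] px [410. 289.] c [ 0.5834 -0.5028] yaw 60.3 ext -0.023 0.025
nut_a 0.58 124 rgb [ 67.   90.  137.5] px [255. 220.] c [ 0.3587 -0.1417] yaw 83.0 ext -0.028 0.03
nut_a 0.49 204 rgb [ 75.   94.5 137.5] px [415. 262.] c [ 0.6356 -0.4253] yaw 58.1 ext -0.027 0.028
[([0, 14, 40, 56, 1165], array([20.1, 48.9]))]
```

Only blue and brown nuts remain on the bench. Grip the knob and turn it 120 degrees anticlockwise to the bar mark.

{"method": "apply_moves", "body": {"targets": [{"translation": [0, 0.015, 0.25], "twist": 0, "hand": 0.5}, {"translation": [0, 0, 0.25], "twist": 0, "hand": 0.5}, {"translation": [0, 0, 0.16], "twist": 0, "hand": 0.5}, {"translation": [0, 0, 0], "twist": 0, "hand": 0.5}, {"translation": [0, 0, 0], "twist": 0, "hand": 0}, {"translation": [0, 0, 0], "twist": 0, "hand": 0}, {"translation": [0, 0, 0], "twist": 0, "hand": 0}, {"translation": [0, 0, 0], "twist": 0, "hand": 0}]}}

```text
time: 46.85
tool_pos: [0.5458, -0.0678, 0.1074]
tool_rot: [-0.001, 0.884, 0.468, -0.0]
contact_force: [-5.3, 2.2, 3.7]
gripper_width: 0.149
grasp_force: 62.3
```

{"method": "apply_moves", "body": {"targets": [{"translation": [0, 0, 0], "twist": 0, "hand": 0}, {"translation": [0, 0, 0], "twist": 0, "hand": 0}, {"translation": [0, 0, 0], "twist": -1, "hand": 0}, {"translation": [0, 0, 0], "twist": -1, "hand": 0}, {"translation": [0, 0, 0], "twist": -1, "hand": 0}, {"translation": [0, 0, 0], "twist": -1, "hand": 0}, {"translation": [0, 0, 0], "twist": -1, "hand": 0}]}}

```text
time: 47.55
tool_pos: [0.5456, -0.0678, 0.1074]
tool_rot: [-0.001, 0.74, 0.673, -0.0]
contact_force: [-5.8, 2.8, 4.8]
gripper_width: 0.151
grasp_force: 62.4
```

{"method": "apply_moves", "body": {"targets": [{"translation": [0, 0, 0], "twist": -1, "hand": 0}, {"translation": [0, 0, 0], "twist": -1, "hand": 0}, {"translation": [0, 0, 0], "twist": -1, "hand": 0}, {"translation": [0, 0, 0], "twist": -1, "hand": 0}, {"translation": [0, 0, 0], "twist": -1, "hand": 0}, {"translation": [0, 0, 0], "twist": -1, "hand": 0}, {"translation": [0, 0, 0], "twist": -1, "hand": 0}, {"translation": [0, 0, 0], "twist": -1, "hand": 0}]}}

```text
time: 48.35
tool_pos: [0.5453, -0.0679, 0.1074]
tool_rot: [-0.001, 0.419, 0.908, -0.0]
contact_force: [-8.0, 3.9, 6.1]
gripper_width: 0.151
grasp_force: 62.5
```

{"method": "apply_moves", "body": {"targets": [{"translation": [0, 0, 0], "twist": -1, "hand": 0}, {"translation": [0, 0, 0], "twist": -1, "hand": 0}, {"translation": [0, 0, 0], "twist": -1, "hand": 0}, {"translation": [0, 0, 0], "twist": -1, "hand": 0}, {"translation": [0, 0, 0], "twist": -1, "hand": 0}, {"translation": [0, 0, 0], "twist": -1, "hand": 0}, {"translation": [0, 0, 0], "twist": -1, "hand": 0}, {"translation": [0, 0, 0], "twist": -0.95, "hand": 0}]}}

```text
time: 49.15
tool_pos: [0.5451, -0.0682, 0.1074]
tool_rot: [-0.001, 0.035, 0.999, 0.0]
contact_force: [-8.2, 1.2, 6.9]
gripper_width: 0.15
grasp_force: 62.6
```

{"method": "apply_moves", "body": {"targets": [{"translation": [0, 0, 0], "twist": 0, "hand": 0}, {"translation": [0, 0, 0], "twist": 0, "hand": 0}]}}

```text
time: 49.35
tool_pos: [0.5451, -0.0682, 0.1075]
tool_rot: [-0.001, 0.036, 0.999, 0.0]
contact_force: [-7.6, 1.2, 5.9]
gripper_width: 0.149
grasp_force: 62.6
```

Run:
```python
from h import *
go(.546,-.0682,.107,85.7)
```

```text
{'pos': array([ 0.5451, -0.0682,  0.1075]), 'yaw': np.float64(85.8), 'tool_units': array([-0.009,  0.001,  0.004]), 'twist_units': np.float64(0.02)}
```

{"method": "apply_moves", "body": {"targets": [{"translation": [0, 0, 0], "twist": 0, "hand": 0.5}, {"translation": [0, 0, 0], "twist": 0, "hand": 0.5}, {"translation": [0, 0, 0], "twist": 0, "hand": 0.5}, {"translation": [0, 0, -0.2], "twist": 0, "hand": 0.5}, {"translation": [0, 0, -0.4], "twist": 0, "hand": 0.6}, {"translation": [0, 0, -0.4], "twist": 0, "hand": 0.6}, {"translation": [0, 0, -0.4], "twist": 0, "hand": 0.6}, {"translation": [0, 0, 0], "twist": 0, "hand": 0.6}]}}

```text
time: 50.15
tool_pos: [0.5496, -0.0693, 0.2542]
tool_rot: [0.007, 0.037, 0.999, -0.002]
contact_force: [1.6, 0.4, 0.6]
gripper_width: 0.6
grasp_force: 0.0
```

{"method": "apply_moves", "body": {"targets": [{"translation": [0, 0, 0], "twist": 0, "hand": 0.6}, {"translation": [0, 0, 0], "twist": 0, "hand": 0.6}]}}

```text
time: 50.35
tool_pos: [0.5454, -0.0682, 0.2444]
tool_rot: [-0.001, 0.037, 0.999, 0.0]
contact_force: [-0.1, 0.1, 0.0]
gripper_width: 0.601
grasp_force: 0.0
```

Run:
```python
from h import *
f=grab_frame('wrist'); go(0,0,0)
c=w2pix('wrist',[[.546,-.068,.109]])[0]; a,b=c.astype(int)
P=[w2pix('wrist',[[.546+.022*np.cos(t),-.068+.022*np.sin(t),.109]])[0].round().astype(int) for t in np.radians(range(0,360,10))]
print([(10*i,int(f[max(v-3,0):v+4,max(u-3,0):u+4].min(2).max())) for i,(u,v) in enumerate(P)])
W=w2pix('wrist',[[.474,-.0626,.064]])[0].astype(int); print('window',W,f[W[1]-8:W[1]+8:5,W[0]-8:W[0]+8:5].reshape(-1,3).tolist())
grab_frame('side')
for q in('measure','marker','spanner','bolt_a','nut_a'): print(q,[(np.round(r['point'],3).tolist(),round(r['score'],2)) for r in recognise('side',q)])
```

```text
{'pos': array([ 0.5452, -0.0682,  0.2438]), 'yaw': np.float64(85.8), 'tool_units': array([5.48 , 0.277, 2.455])}
[(0, 150), (10, 102), (20, 106), (30, 106), (40, 107), (50, 103), (60, 103), (70, 88), (80, 87), (90, 86), (100, 86), (110, 15), (120, 17), (130, 21), (140, 21), (150, 19), (160, 18), (170, 21), (180, 22), (190, 23), (200, 24), (210, 24), (220, 24), (230, 20), (240, 26), (250, 149), (260, 153), (270, 152), (280, 152), (290, 151), (300, 152), (310, 108), (320, 108), (330, 107), (340, 106), (350, 150)]
window [317 102] [[93, 96, 93], [94, 94, 95], [95, 94, 95], [95, 95, 94], [96, 96, 95], [96, 96, 97], [95, 95, 96], [95, 94, 94], [95, 96, 98], [97, 98, 96], [96, 96, 97], [93, 93, 94], [95, 95, 96], [95, 95, 95], [96, 95, 95], [94, 95, 94]]
measure [([0.512, -0.545, 0.014], 0.58), ([0.392, -0.518, 0.04], 0.56)]
marker [([0.512, -0.546, 0.015], 0.81)]
spanner [([0.362, -0.004, 0.003], 0.76)]
bolt_a []
nut_a [([0.321, -0.421, 0.013], 0.74), ([0.635, -0.431, 0.014], 0.64), ([0.582, -0.509, 0.013], 0.63), ([0.362, -0.007, 0.006], 0.31)]
```

The pointer is at about -5 degrees, which is the bar mark. The window shows a uniform blank plate, and the bystanders and spanner are in place.

```bash
python3 -c "
from plant import *; print(job_done())"
```

```text
the job is handed in; nothing more can be done
None
```

The job is handed in: the spanner lies flat on the bench clear of the store, both nuts are in the nut bin, both bolts are in the bolt bin, and the selector is on the bar mark with the window shut; I viewed 15 pictures, one over the limit of 14.

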